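# Stand the plaster column under the porch roof

### The job

Take the tall plaster column off the drying board without squeezing it hard, and set it down gently, upright and centred, on the round plinth under the raised porch roof of the half-built house model. Then press the porch roof down softly until it rests on top of the column. Plaster is brittle, so never crush, knock over or drop the column, and leave the other castings on the board standing where they are.

Things in the scene. Friction and masses are not known exactly. Their poses are not given: they have to be found in the camera images.
- column: brittle white plaster column, round, 120 mm tall, 50 to 90 g, standing on the board: foot 36 mm wide and 10 mm high, plain shaft 22 mm wide from 12 to 108 mm up (grip here), capital 27 mm wide at the top. Origin: centre of its underside; z up along it. Breaks if gripped with over 15 N (each finger), or loaded by plinth or roof with over 25 N; a 4 to 8 N grip carries it
- column_top (a point): centre of the column's flat top, 120 mm above its origin
- board: plywood drying board 170 x 260 x 12 mm, fixed on the table; origin under its centre, long side along its y. Column, baluster and finial stand in one row along its y, 20 mm to the -x side of its middle, about 85 mm apart, in any order
- model: half-built plaster house model, fixed; origin on the table mid-width, z up. Base slab 20 mm thick, 240 wide in y, from x = -115 to 85 mm. Porch on its -x side, turned roughly to the robot, open to front and sides; behind it a timber frame at x = -10 to 4 (posts at y = +-70, beam on top to 164 mm above the table) carries the porch roof. Low walls 55 mm high beyond
- plinth (a point): centre of the top of the round plinth on the porch floor, 48 mm wide and 6 mm high, its top 26 mm above the table, 70 mm from the model's origin towards the model's -x. The column is to stand here; axes as the model's
- porch_roof (a joint): angle (rad) of the hinged wooden porch roof, a slab 69 mm deep, 120 wide, 8 thick. 0 = level: its underside as high as the top of a column on the plinth; positive = front edge raised. Starts at 0.35 to 0.5, still covering the plinth from above, so the gripper must come in leaning. Stiff: stays where left; about 1.5 N down near the edge moves it. Goes to -0.06 with no column there
- porch_roof_hinge (a point): middle of the porch roof's hinge line, level with the slab's underside: 55 mm from the plinth's centre towards the timber frame (+x of the model) and 146 mm above the table; the hinge line runs along the model's y
- porch_roof_edge (a point): middle of the free front edge of the porch roof, on the slab's upper face, 69 mm from the hinge line
- baluster: another plaster casting, vase-shaped, 70 mm tall and 34 mm wide, on the board; origin at the centre of its underside; leave it standing
- finial: another plaster casting, a pointed cone on a disc, 60 mm tall and 40 mm wide, on the board; origin at the centre of its underside; leave it standing
- capital: small plaster block 34 x 34 x 22 mm on the board behind the row (towards the board's +x); origin at the centre of its underside; leave it alone

How it is judged:
By the outcome, as a careful person would: the job done as asked, in the order asked, and still so for the second after the job is handed in, with the robot touching nothing.
It also fails if it takes over 72 s, if anything falls off the work surface, if the arm or the gripper's body presses on something with over 40 N, if the wrist force passes 120 N, or if a joint passes its speed limit or range.

### The arm

A 6-joint arm with a two-finger parallel gripper is mounted at the origin on the work surface. World frame = base frame: x ahead of the robot, y to its left, z up, the work surface at z = 0. Lengths are in mm, angles in rad, forces in N, time in s.
With the tool pointing down it reaches from about 375 to 925 mm from the base axis. Payload 5.7 kg.
Tool frame: the origin (TCP) lies at the very end of the fingers, on their centre line; the grasp point (between the pads) lies 19 mm behind it; z points along the fingers, y is the direction in which the jaws open and shut (so a half turn about z gives the same grasp; the last joint's range is limited). The gripper opens to 88 mm and grips with 3 to 60 N. Pads are 20 mm wide; open, the fingers measure 115 mm over their backs; the gripper's body (75 mm by 178 mm) begins 61 mm behind the grasp point.
Start: joints at [1.122, 0.359, 1.51, -0, 1.272, -0.115], TCP at [196.573, 566.852, 222.623] pointing down, gripper open.
Joint ranges: [-2.97, 2.97], [-1.01, 2.36], [0.21, 2.38], [-0.96, 4.11], [0.2, 2.71], [-2.98, 2.98]. Speed limits (rad/s): [2.39, 2.39, 3.14, 3.14, 3.14, 3.14].

### API

Orientations are given as a rotation vector (axis times angle).
In Python, from rig import readout, optics, r gives the robot as it stands. The module is installed in compiled form; this text tells all that it offers.
- The arm moves only by the tool servo_tool, never from a script. Its argument "commands" is text: rows parted by semicolons, each of 5 numbers parted by spaces: the finger opening in mm, from 0 to 87.8, then the shift along the world's x, y, z in mm, then the turn about the world's z in degrees. A call has exactly 8 rows; each row is the pose to reach, as a shift and turn from the pose commanded when the call began; what a row does not reach only later rows make up. A row lasts 1/8 s, in which the tool goes at most 62.5 mm and 10.7 degrees, less where a joint would pass 70% of its speed; a pose out of reach is approached as far as the arm can. A call with a gripper value outside its range is refused whole. The fingers move at their own pace and stop on an object; the grip force is fixed at half the most. Time passes only in rows, so rows that repeat a pose let the fingers close, or fill a call up. It gives the time, the measured TCP pose, the force and the opening at its end, in the units of the state.
- readout.sense(): the state, without advancing time (a new reading comes with each control period).
- optics.snapshot(name): name is "scene" or "top" or "wrist"; returns (picture, depth): 400x640x3 uint8, red, green, blue; 400x640 float32, mm along the optical axis (not along the pixel's ray), 0 where there is no reading.
- optics.get_calibration(name): a dict with "vfov" (degrees; the focal length in pixels is half the picture's height over the tangent of half this angle, whatever the lens; pixels are square), "cx", "cy" (the principal point, pixels), "pose" (4x4, takes a point from camera to world coordinates); the wrist camera has in their place "T_tool_cam" (4x4, takes a point from camera to tool coordinates, whose origin is the TCP and whose axes are the flange's). Camera axes: x right, y down, z forward; pixel columns grow to the right and rows downward; lengths in mm; the calibration is good to about 2 mm. A picture is of the moment at which its call begins: read the wrist's pose just before it. get_calibration takes no time and is no camera call.
- r.finish_job(): hands the job in, once; it reports no verdict.
The state is a dict: "clock": time; "q": joint angles; "qvel": joint speeds; "effort": joint torques, N m; "tcp_pos": TCP position; "orientation": TCP orientation; "force": force on the tool from outside, world axes, zero at the start; "ft_torque": the same for the moment, N m; "width": finger opening in mm.
Only numpy, scipy, OpenCV 4.12 (cv2) and the standard library are available. Lean on these libraries where they do the work, as an engineer would, in place of code of your own. Each camera call takes 0.05 s, during which the arm holds its last target.

## Working session

There is one attempt and no reset: what is moved stays moved. The work goes in short steps, Python scripts to look and compute and a tool call to move; the robot and the scene stay as the last step left them, time stands still between calls to the robot, and variables do not carry over. Pictures are saved under pics/ and viewed, and the job is handed in when it is done.

Besides the shell and the picture viewer there is one more tool, called after "Emit:" as name(argument=value, ...), one argument or row to a line, values as JSON. servo_tool: Moves the arm, as the interface text tells. Its arguments: {"type":"object","properties":{"commands":{"type":"string"}},"required":["commands"]}

```bash
mkdir -p pics; ls; cat > h.py <<'E'
import numpy as np, cv2
from rig import readout, optics, r
def K(name):
    c=optics.get_calibration(name); f=200/np.tan(np.radians(c["vfov"])/2); return f,c["cx"],c["cy"]
def save(name,img,s=1):
    cv2.imwrite("pics/"+name+".png",cv2.cvtColor(img,cv2.COLOR_RGB2BGR))
def campose(name,st=None):
    c=optics.get_calibration(name)
    if name!="wrist": return np.array(c["pose"])
    T=np.eye(4);T[:3,:3]=cv2.Rodrigues(np.array(st["orientation"],float))[0];T[:3,3]=st["tcp_pos"]
    return T@np.array(c["T_tool_cam"])
def ray(name,u,v,P):
    f,cx,cy=K(name); d=P[:3,:3]@np.array([(u-cx)/f,(v-cy)/f,1.]); return P[:3,3],d
def onz(name,u,v,z,P):
    o,d=ray(name,u,v,P); return o+d*(z-o[2])/d[2]
def cloud(name,dep,P):
    f,cx,cy=K(name); v,u=np.mgrid[0:400,0:640]
    p=np.stack([(u-cx)/f*dep,(v-cy)/f*dep,dep],-1)
    return p@P[:3,:3].T+P[:3,3]
E
python3 - <<'E'
from h import *
s=readout.sense(); print(s)
for n in("scene","top","wrist"):
    st=readout.sense(); img,d=optics.snapshot(n); save(n+"0",img); np.savez("pics/%s0.npz"%n,img=img,d=d,P=campose(n,st)); print(n,optics.get_calibration(n),np.percentile(d,[0,5,50,95]))
E
```

```text
pics
{'clock': 0.0, 'q': array([ 1.12189387e+00,  3.59510555e-01,  1.51141477e+00, -4.72763198e-06,
        1.27249817e+00, -1.15118853e-01]), 'qvel': array([-0.00078224,  0.00090557, -0.00157207,  0.0002444 ,  0.00181347,
       -0.00085977]), 'effort': array([ 1.03998975e-04, -5.15369582e+01, -2.70724905e+01,  6.73437584e-02,
        3.49265349e-02, -1.41251207e-04]), 'tcp_pos': array([196.29297899, 566.25888123, 221.81301324]), 'orientation': array([-5.21789258e-01, -3.09744394e+00,  2.76380398e-03]), 'force': array([-0.2551205 ,  0.36058283, -0.21234341]), 'ft_torque': array([-0.00033681,  0.05425203, -0.01220471]), 'width': 87.71674425437556}
scene {'vfov': 57.702736431637796, 'cx': 313.50443559753376, 'cy': 197.80404092514252, 'pose': array([[-6.47049423e-01,  5.72498880e-01, -5.03559407e-01,
         9.55297521e+02],
       [ 7.62443492e-01,  4.88132981e-01, -4.24742409e-01,
         2.74353008e+02],
       [ 2.63940104e-03, -6.58764924e-01, -7.52344209e-01,
         6.32532141e+02],
       [ 0.00000000e+00,  0.00000000e+00,  0.00000000e+00,
         1.00000000e+00]])} [   0. 
[... 337 characters left out ...]
-4.82542354e-02, -9.98556039e-01,
         1.18082340e+03],
       [ 0.00000000e+00,  0.00000000e+00,  0.00000000e+00,
         1.00000000e+00]])} [   0.         1074.17185059 1175.31237793 1967.59282837]
wrist {'vfov': 65.39121346745985, 'cx': 319.62031394873964, 'cy': 199.26838009444052, 'T_tool_cam': array([[-8.93016905e-04, -9.51466646e-01, -3.07750589e-01,
         8.58779596e+01],
       [ 9.99999596e-01, -8.80860461e-04, -1.78414591e-04,
         8.08385783e-01],
       [-1.01329793e-04, -3.07750624e-01,  9.51467048e-01,
        -1.62452264e+02],
       [ 0.00000000e+00,  0.00000000e+00,  0.00000000e+00,
         1.00000000e+00]])} [  0.          73.42547874 375.8323822  950.04246826]
```

View pics/scene0.png

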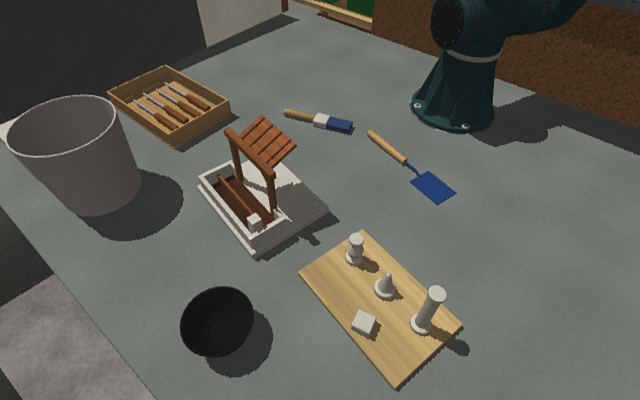

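View pics/top0.png

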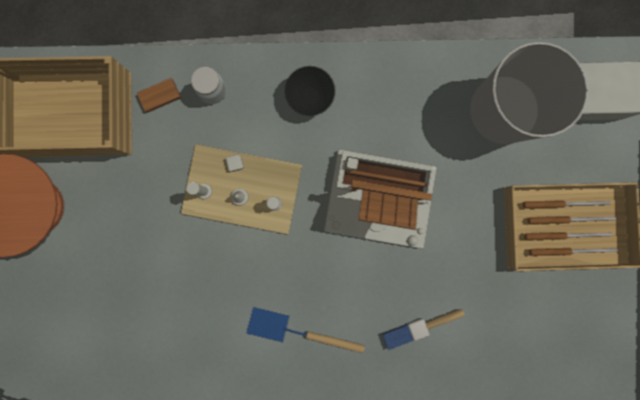

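View pics/wrist0.png

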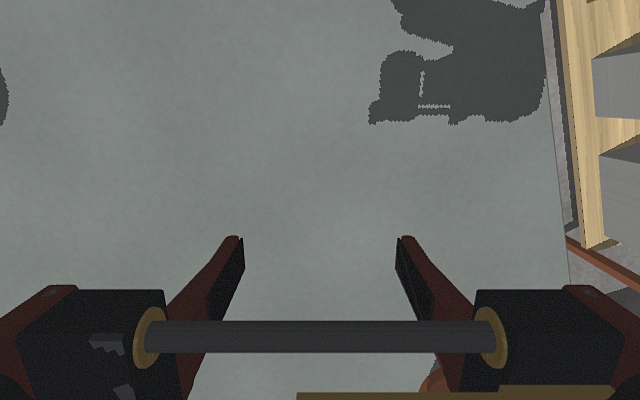

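```bash
python3 - <<'E'
from h import *
D=np.load("pics/top0.npz");img,d,P=D["img"],D["d"],D["P"]
C=cloud("top",d,P); z=C[...,2]
print("table z",np.median(z[260:300,100:230]))
o=C[...,:]
# object masks by height
def blob(m,name):
    n,l,s,c=cv2.connectedComponentsWithStats(m.astype(np.uint8))
    for i in range(1,n):
        if s[i,4]>8: 
            q=C[l==i]; print(name,s[i,:5],"c",c[i].round(1),"med",np.median(q,0).round(1),"min",q.min(0).round(1),"max",q.max(0).round(1))
roi=np.zeros(z.shape,bool);roi[140:240,175:305]=1
blob(roi&(z>120)&(z<140),"coltop"); blob(roi&(z>25)&(z<120),"obj")
roi[:]=0;roi[140:260,310:445]=1
blob(roi&(z>140),"roof+beam")
big=cv2.resize(img[130:270,170:450],None,fx=2.85,fy=2.85,interpolation=cv2.INTER_CUBIC);save("topbig",big)
D=np.load("pics/scene0.npz");big=cv2.resize(D["img"][100:260,180:340],None,fx=3.7,fy=3.7,interpolation=cv2.INTER_CUBIC);save("scbig",big)
E
```

```text
table z -0.40720845794589877
coltop [187 182  13  13 134] c [193.2 187.8] med [644.7 254.1 131.7] min [631.6 240.9 122.3] max [657.6 267.1 137.5]
obj [227 155  16  17 211] c [234.5 162.5] med [710.  178.3  33.3] min [690.  161.6  25.8] max [727.  197.5  39.2]
obj [198 184  12  13  89] c [203.5 190.9] med [641.4 245.3  62.4] min [632.3 241.5  25. ] max [661.  262.3 111.5]
obj [232 189  16  16 155] c [239.4 196.5] med [628.1 167.3  34.6] min [611.3 152.2  25. ] max [647.1 187.7  72.3]
obj [267 196  15  15 156] c [273.8 203. ] med [609.9  85.8  80.5] min [594.7  71.7  46.4] max [627.4 101.3  86.1]
roof+beam [ 351  180   82   50 2423] c [389.4 204.6] med [ 597.6 -159.3  164.9] min [ 545.3 -251.2  141.7] max [ 650.8   11.  1180.8]
```

View pics/topbig.png

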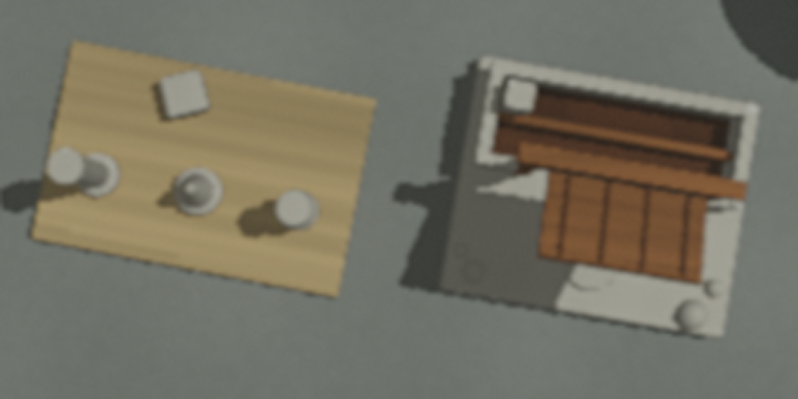

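View pics/scbig.png

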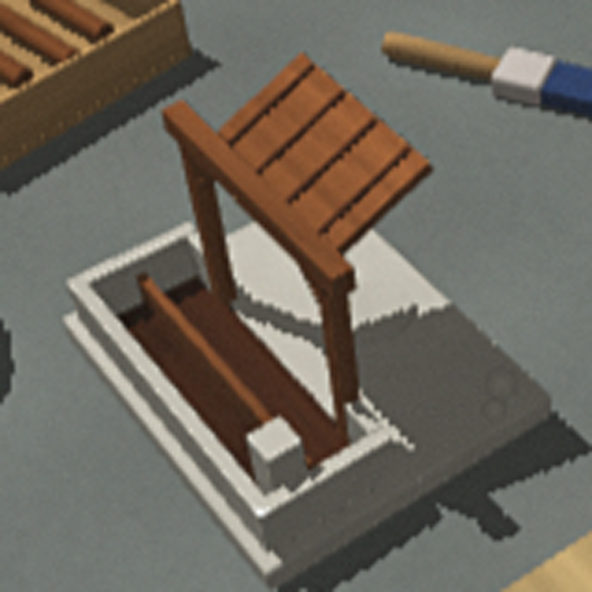

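```bash
python3 - <<'E'
from h import *
D=np.load("pics/top0.npz");img,d,P=D["img"],D["d"],D["P"]
C=cloud("top",d,P)
b=lambda x,y:(170+x/2.85-.3,130+y/2.85-.3)
for nm,pts,z in [("board",[(72,42),(376,100),(338,297),(33,238)],12),("slab front",[(443,290),(722,336)],20),("slab back(wall)",[(480,57),(758,105)],55),("beam top",[(522,142),(746,183)],164),("beam front",[(517,163),(744,197)],164)]:
    q=[onz("top",*b(*p),z,P) for p in pts]; print(nm,[x.round(1)[:2] for x in q])
    for i in range(len(q)-1): e=q[i+1]-q[i]; print("  len",np.linalg.norm(e).round(1),"ang",np.degrees(np.arctan2(e[1],e[0])).round(2))
# plane fit of roof
m=np.zeros(d.shape,bool); 
poly=np.array([b(555,180),(b(698,200)),b(692,270),b(548,250)]).astype(int)
mm=np.zeros(d.shape,np.uint8);cv2.fillPoly(mm,[poly],1)
q=C[(mm>0)&(C[...,2]>135)&(C[...,2]<230)]
c=q.mean(0);u,s,v=np.linalg.svd(q-c);n=v[2]*np.sign(v[2][2]);print("roof c",c,"n",n,"tilt",np.arccos(n[2]),"azim",np.degrees(np.arctan2(n[1],n[0])),"rms",s[2]/len(q)**.5)
for p in [(545,170),(708,195),(698,283),(540,258)]:
    o,dd=ray("top",*b(*p),P); print("roof corner",(o+dd*(n@(c-o))/(n@dd)).round(1))
# same from scene
D=np.load("pics/scene0.npz");img,d,P=D["img"],D["d"],D["P"];C=cloud("scene",d,P)
poly=np.array([(180+x/3.7,100+y/3.7) for x,y in [(310,65),(420,165),(345,235),(230,140)]]).astype(int)
mm=np.zeros(d.shape,np.uint8);cv2.fillPoly(mm,[poly],1)
q=C[(mm>0)&(C[...,2]>135)&(C[...,2]<230)]
c=q.mean(0);u,s,v=np.linalg.svd(q-c);n=v[2]*np.sign(v[2][2]);print("roof c",c,"n",n,"tilt",np.arccos(n[2]),"azim",np.degrees(np.arctan2(n[1],n[0])),"rms",s[2]/len(q)**.5)
for p in [(308,52),(433,165),(345,250),(220,135)]:
    o,dd=ray("scene",180+p[0]/3.7-.4,100+p[1]/3.7-.4,P); print("roof corner",(o+dd*(n@(c-o))/(n@dd)).round(1))
E
```

```text
board [array([757.4, 275.8]), array([702.4,  21.9]), array([537.8,  57.8]), array([593.7, 310.5])]
  len 259.8 ang -102.22
  len 168.5 ang 167.71
  len 258.8 ang 77.51
slab front [array([541.4, -29.9]), array([ 496.8, -261.8])]
  len 236.1 ang -100.89
slab back(wall) [array([730.6, -63.9]), array([ 686., -290.])]
  len 230.5 ang -101.18
beam top [array([651.6, -85.7]), array([ 617.3, -249.8])]
  len 167.6 ang -101.8
beam front [array([636.3, -81.6]), array([ 607.1, -248. ])]
  len 168.9 ang -99.96
roof c [ 590.12725376 -156.56816215  166.50073801] n [ 0.39706736 -0.08116259  0.91419371] tilt 0.417282357427569 azim -11.55241148139684 rms 1.7205924960200836
roof corner [ 631.3 -103.2  153.4]
roof corner [ 609.7 -224.2  152. ]
roof corner [ 545.4 -207.9  181.4]
roof corner [566.4 -94.4 182.3]
roof c [ 588.89147662 -153.86732967  169.68280169] n [ 0.39310865 -0.07872838  0.9161154 ] tilt 0.4125150448479212 azim -11.324877873522102 rms 1.01142126744197
roof corner [ 546.5 -208.1  183.2]
roof corner [571.9 -91.4 182.4]
roof corner [ 628.4 -101.6  157.2]
roof corner [ 607.3 -219.2  156.2]
```

```bash
python3 - <<'E'
from h import *
D=np.load("pics/wrist0.npz");img,d=D["img"],D["d"]
T=np.array(optics.get_calibration("wrist")["T_tool_cam"])
C=cloud("wrist",d,T)
big=cv2.resize(np.clip(img[220:400,130:510].astype(int)*3,0,255).astype(np.uint8),None,fx=2.1,fy=2.1,interpolation=cv2.INTER_CUBIC);save("wbig",big)
for v in range(236,330,6):
    row=C[v]; ok=(row[:,2]>-140)&(row[:,2]<30)&(d[v]>0)
    us=np.where(ok)[0]
    l=us[us<320]; r_=us[us>=320]
    print(v,[ (int(u),row[u].round(0).tolist()) for u in ([l[0],l[len(l)//2],l[-1]] if len(l) else [])])
E
```

```text
236 [(228, [12.0, -51.0, -1.0]), (233, [12.0, -48.0, -2.0]), (237, [13.0, -46.0, -3.0])]
242 [(222, [12.0, -52.0, -9.0]), (232, [12.0, -46.0, -10.0]), (242, [9.0, -43.0, -3.0])]
248 [(218, [12.0, -52.0, -16.0]), (231, [12.0, -45.0, -17.0]), (243, [5.0, -43.0, -2.0])]
254 [(214, [13.0, -52.0, -24.0]), (229, [12.0, -45.0, -22.0]), (243, [1.0, -43.0, -2.0])]
260 [(210, [12.0, -52.0, -30.0]), (227, [11.0, -45.0, -27.0]), (244, [-3.0, -43.0, -1.0])]
266 [(204, [13.0, -52.0, -35.0]), (224, [10.0, -45.0, -32.0]), (244, [-6.0, -43.0, -3.0])]
272 [(199, [12.0, -53.0, -40.0]), (221, [10.0, -44.0, -37.0]), (243, [-9.0, -43.0, -5.0])]
278 [(193, [12.0, -54.0, -45.0]), (217, [11.0, -44.0, -43.0]), (240, [-9.0, -43.0, -11.0])]
284 [(187, [12.0, -55.0, -50.0]), (212, [11.0, -45.0, -48.0]), (237, [-8.0, -43.0, -18.0])]
290 [(41, [34.0, -79.0, -86.0]), (129, [34.0, -54.0, -85.0]), (235, [-9.0, -43.0, -23.0])]
296 [(32, [33.0, -80.0, -88.0]), (127, [34.0, -53.0, -88.0]), (232, [-8.0, -43.0, -29.0])]
302 [(23, [35.0, -78.0, -92.0]), (125, [34.0, -51.0, -92.0]), (229, [-7.0, -43.0, -35.0])]
308 [(14, [34.0, -79.0, -94.0]), (121, [34.0, -51.0, -94.0]), (227, [-8.0, -43.0, -38.0])]
314 [(6, [34.0, -78.0, -97.0]), (115, [34.0, -51.0, -96.0]), (224, [-8.0, -43.0, -43.0])]
320 [(0, [34.0, -77.0, -99.0]), (111, [35.0, -50.0, -100.0]), (221, [-8.0, -43.0, -47.0])]
326 [(0, [34.0, -76.0, -101.0]), (160, [29.0, -41.0, -95.0]), (319, [29.0, 1.0, -94.0])]
```

View pics/wbig.png

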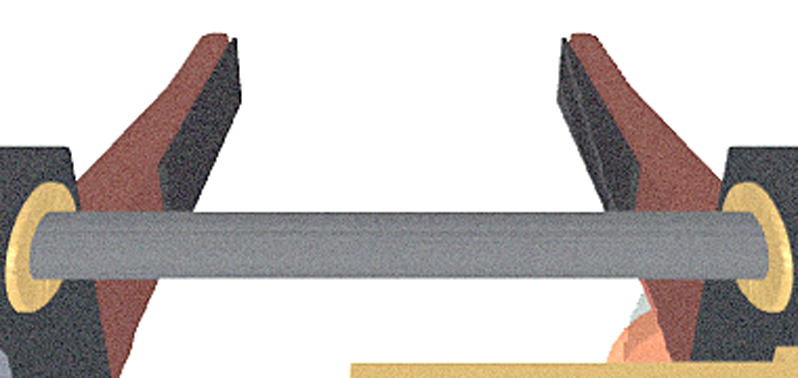

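Emit:
servo_tool(
  commands="0 20 -50 0 1;0 45 -100 0 2;0 70 -150 0 3;0 95 -200 0 4;0 120 -250 0 5;0 145 -300 0 6;0 170 -355 0 7;0 193 -410 0 8",
)

```text
clock: 1.15
tcp_pos: [390.2, 155.1, 222.7]
orientation: [0.303, 3.126, 0.0]
force: [1.5, -0.4, -0.1]
width: 11.1
```

Emit:
servo_tool(
  commands="0 25 -50 0 0;0 50 -100 0 0;0 75 -150 0 0;0 100 -205 0 0;0 120 -250 0 0;0 133 -280 0 0;0 143 -302 0 0;0 143 -302 0 0",
)

```text
clock: 2.15
tcp_pos: [533.1, -146.1, 222.4]
orientation: [-0.307, -3.127, -0.0]
force: [-0.8, 0.8, 0.3]
width: 0.2
```

```bash
cat > look.py <<'E'
import sys
from h import *
n,tag=sys.argv[1],sys.argv[2]
st=readout.sense(); img,d=optics.snapshot(n); save(tag,img); np.savez("pics/%s.npz"%tag,img=img,d=d,P=campose(n,st)); print(st["clock"],st["tcp_pos"].round(1),st["orientation"].round(4),st["force"].round(2),st["width"])
E
python3 look.py wrist w1
```

```text
2.15 [ 533.1 -146.1  222.4] [-0.3068 -3.1265 -0.    ] [-0.77  0.76  0.27] 0.22660234751814237
```

View pics/w1.png

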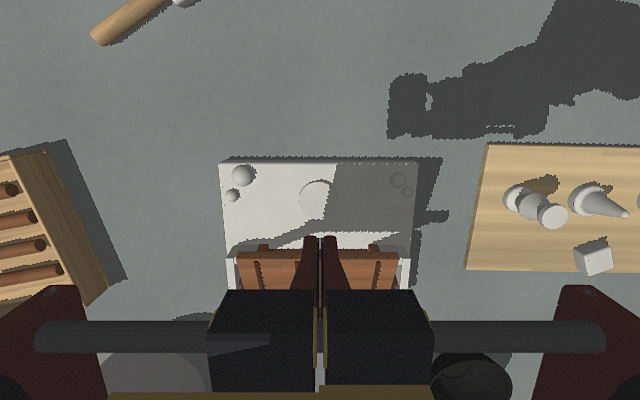

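```bash
python3 - <<'E'
from h import *
D=np.load("pics/w1.npz");img,d,P=D["img"],D["d"],D["P"]
C=cloud("wrist",d,P)
big=cv2.resize(img[150:300,210:430],None,fx=3.6,fy=3.6,interpolation=cv2.INTER_CUBIC);save("w1b",big)
for p in [(316,195),(316,182),(316,208),(280,195)]: print(p,C[p[1],p[0]].round(1),onz("wrist",*p,26,P).round(1))
E
```

```text
(316, 195) [ 556.4 -154.3   27.2] [ 556.8 -154.4   26. ]
(316, 182) [ 540.5 -151.1   27.5] [ 540.9 -151.2   26. ]
(316, 208) [ 572.6 -157.6   27.4] [ 573.1 -157.7   26. ]
(280, 195) [ 549.9 -198.    20.3] [ 548.3 -196.9   26. ]
```

View pics/w1b.png

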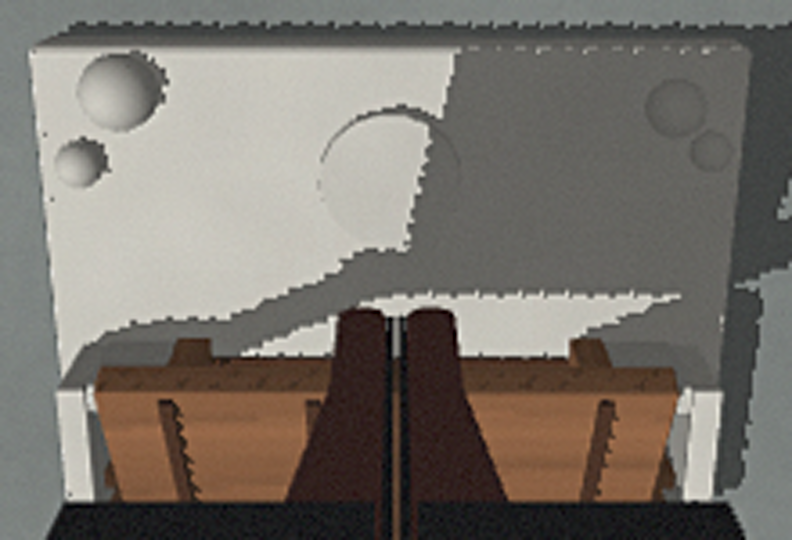

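```bash
python3 - <<'E'
from h import *
D=np.load("pics/w1.npz");img,d,P=D["img"],D["d"],D["P"]
C=cloud("wrist",d,P)
m=(C[...,2]>24.2)&(C[...,2]<32); m[:, :290]=0; m[:,350:]=0; m[:175]=0; m[230:]=0
m=m.astype(np.uint8); n,l,s,c=cv2.connectedComponentsWithStats(m); i=1+np.argmax(s[1:,4]); print(s[i],c[i])
q=C[l==i]; print(np.median(q[:,2]))
cnt=max(cv2.findContours((l==i).astype(np.uint8),0,1)[0],key=len)[:,0]
pts=np.array([onz("wrist",u,v,26.5,P)[:2] for u,v in cnt]); (cx,cy),rr=cv2.minEnclosingCircle(pts.astype(np.float32)); print(cx,cy,rr)
A=np.c_[2*pts,np.ones(len(pts))];x=np.linalg.lstsq(A,(pts**2).sum(1),rcond=None)[0];print(x[:2],np.sqrt(x[2]+x[:2]@x[:2]))
# floor z, roof edge corners
print("floor",np.median(C[185:215,260:285,2]))
for p in [(97,370),(677,370),(100,392),(677,390)]:
    u,v=210+p[0]/3.6,150+p[1]/3.6; print(p,[C[int(v)+k,int(u)+(3 if p[0]<300 else -3)].round(1).tolist() for k in (-1,0,1,3)])
for p in [(30,50),(750,45)]: print("slab front corner",onz("wrist",210+p[0]/3.6,150+p[1]/3.6,20,P).round(1))
E
```

```text
[ 299  181   39   38 1152] [317.8671875  199.71701389]
26.653120217977033
563.0684814453125 -153.49827575683594 24.071414947509766
[ 563.34520451 -153.39467978] 23.22854773723452
floor 20.7216980442534
(97, 370) [[604.3, -260.2, 40.8], [544.5, -209.0, 175.2], [545.1, -209.1, 175.5], [545.4, -208.5, 178.3]]
(677, 370) [[642.2, -72.5, 39.9], [567.8, -94.4, 174.2], [567.5, -94.8, 176.3], [568.6, -95.2, 177.1]]
(100, 392) [[546.8, -207.9, 179.1], [546.8, -207.5, 180.8], [547.6, -207.6, 180.9], [548.7, -207.7, 181.9]]
(677, 390) [[568.8, -95.8, 179.7], [569.0, -96.0, 180.8], [569.4, -96.3, 181.5], [571.2, -96.4, 181.1]]
slab front corner [ 498.1 -260.9   20. ]
slab front corner [542.7 -27.9  20. ]
```

Emit:
servo_tool(
  commands="0 0 0 -40 0;0 0 0 -62 0;0 8 -1.5 -62 0;0 11 -2 -62 0;0 13 -2.5 -58 0;0 14.7 -2.9 -55 0;0 16.7 -3.2 -52 0;0 16.7 -3.2 -52 0",
)

```text
clock: 3.2
tcp_pos: [548.7, -148.0, 171.1]
orientation: [-0.304, -3.126, -0.001]
force: [-5.7, 2.0, 4.1]
width: 0.9
```

```bash
python3 look.py scene s2; python3 - <<'E'
from h import *
img=np.load("pics/s2.npz")["img"];save("s2b",cv2.resize(img[60:260,160:380],None,fx=3,fy=3,interpolation=cv2.INTER_CUBIC))
E
```

```text
3.2 [ 548.7 -148.   171.1] [-3.0450e-01 -3.1259e+00 -5.0000e-04] [-5.73  1.97  4.09] 0.8553179468444763
```

View pics/s2b.png

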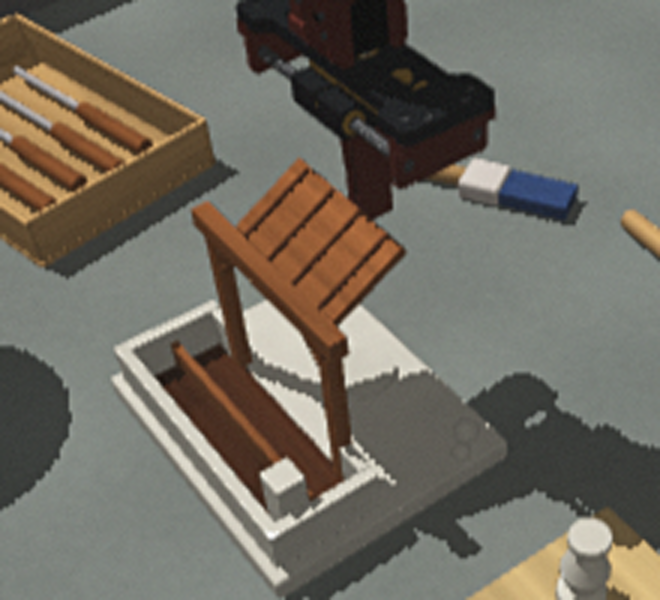

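Emit:
servo_tool(
  commands="0 1.5 -0.3 5 0;0 3 -0.6 8 0;0 5 -1 11 0;0 7 -1.4 13 0;0 9 -1.8 15 0;0 11 -2.1 17 0;0 12.8 -2.5 18 0;0 12.8 -2.5 18 0",
)

```text
clock: 4.25
tcp_pos: [552.7, -148.5, 184.0]
orientation: [-0.302, -3.107, -0.005]
force: [-16.5, 0.8, -10.7]
width: 0.2
```

```bash
cat > roof.py <<'E'
import sys
from h import *
tag=sys.argv[1]
st=readout.sense(); img,d=optics.snapshot("scene"); P=campose("scene"); np.savez("pics/%s.npz"%tag,img=img,d=d,P=P)
C=cloud("scene",d,P)
m=np.array([.9816,-.1908]);mp=np.array([.1908,.9816]);H=np.array([617.2,-164.1])
q=C[...,:2]-H; x=q@m; y=q@mp; z=C[...,2]-146
hsv=cv2.cvtColor(img,cv2.COLOR_RGB2HSV)
k=(np.abs(y)<65)&(x<-8)&(x>-75)&(z>-20)&(z<100)&(hsv[...,1]>100)&(hsv[...,0]<20)&(img.max(-1)>70)
# exclude the fingers: use only |y|>25
k&=np.abs(y)>25
A=np.c_[x[k],y[k],np.ones(k.sum())]
w=np.ones(k.sum(),bool)
for _ in range(6):
    c=np.linalg.lstsq(A[w],z[k][w],rcond=None)[0]; e=np.abs(A@c-z[k]); w=e<max(2.5,np.median(e)*2)
print(st["clock"],"tcp",st["tcp_pos"].round(1),"F",st["force"].round(1),"N",w.sum(),k.sum(),"theta",np.arctan(-c[0]).round(3),"z at hinge",c[2].round(1),"xmin",x[k][w].min().round(1),"zmax",(z[k][w].max()+146).round(1))
save(tag,cv2.resize(img[60:260,160:380],None,fx=3,fy=3,interpolation=cv2.INTER_CUBIC))
E
python3 roof.py s3
```

```text
4.25 tcp [ 552.7 -148.5  184. ] F [-16.5   0.8 -10.7] N 630 651 theta 0.604 z at hinge 11.6 xmin -51.5 zmax 193.2
```

View pics/s3.png

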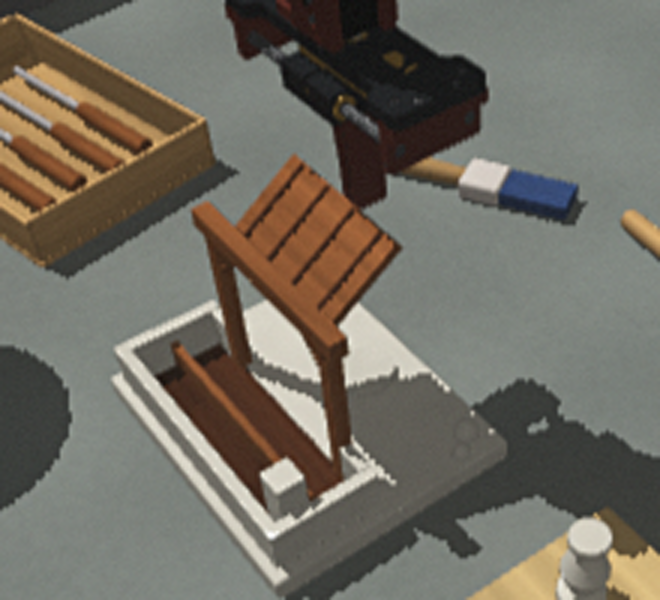

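Emit:
servo_tool(
  commands="0 -30 6 0 0;0 -30 6 50 0;0 -30 6 110 0;0 30 6 110 0;0 90 6 110 0;0 150 6 110 0;0 210 10 110 0;0 270 10 110 0",
)

```text
clock: 5.3
tcp_pos: [835.4, -140.9, 299.7]
orientation: [0.304, 3.122, -0.001]
force: [0.8, -0.9, 0.8]
width: 0.4
```

Emit:
servo_tool(
  commands="0 60 0 0 0;0 120 0 0 0;0 180 0 0 0;0 230 0 0 0;0 230 0 0 0;0 230 0 0 0;0 230 0 0 0;0 230 0 0 0",
)

```text
clock: 6.3
tcp_pos: [976.3, -129.9, 265.7]
orientation: [0.299, 3.064, -0.004]
force: [0.3, -0.4, 0.6]
width: 0.4
```

```bash
python3 -c "
from h import *
s=readout.sense();print(s['q'].round(3),s['tcp_pos'],s['orientation'],campose('wrist',s)[:3,2], cv2.Rodrigues(s['orientation'])[0][:,2])"; python3 roof.py s4
```

```text
[-0.204  0.996  0.214  0.004  1.868 -1.579] [ 976.27160894 -129.87380846  265.73289716] [ 0.29892744  3.06403197 -0.0038709 ] [ 0.36066245 -0.06801113 -0.93021346] [ 0.06242786 -0.00861463 -0.9980123 ]
6.3 tcp [ 976.3 -129.9  265.7] F [ 0.3 -0.4  0.6] N 631 662 theta 0.594 z at hinge 11.9 xmin -51.9 zmax 193.0
```

Emit:
servo_tool(
  commands="0 -30 0 10 0;0 -60 0 20 0;0 -90 0 30 0;0 -120 0 30 0;0 -120 0 30 0;0 -120 0 30 0;0 -120 0 30 0;0 -120 0 30 0",
)

```text
clock: 7.35
tcp_pos: [856.9, -129.5, 293.3]
orientation: [0.298, 3.066, -0.003]
force: [0.9, 0.3, -0.6]
width: 0.4
```

```bash
python3 -c "
from h import *
s=readout.sense();print(s['q'].round(3),s['tcp_pos'],s['orientation'],cv2.Rodrigues(s['orientation'])[0][:,2])"
```

```text
[-0.232  0.706  0.741  0.006  1.634 -1.608] [ 856.90098436 -129.46597474  293.28472819] [ 0.29828972  3.06628401 -0.00336501] [ 0.06029758 -0.0080586  -0.99814792]
```

Emit:
servo_tool(
  commands="0 60 0 20 0;0 120 0 40 0;0 700 0 60 0;0 700 0 60 0;0 700 0 60 0;0 700 0 60 0;0 700 0 60 0;0 700 0 60 0",
)

```text
clock: 8.35
tcp_pos: [1012.5, -101.8, 241.6]
orientation: [0.293, 3.004, -0.004]
force: [-0.5, -0.6, 0.0]
width: 0.7
```

```bash
cat > st.py <<'E'
from h import *
s=readout.sense();R=cv2.Rodrigues(s['orientation'])[0];print(s['clock'],s['q'].round(3),s['tcp_pos'].round(1),s['orientation'].round(4),"zt",R[:,2].round(3),"xt",R[:,0].round(3),"yt",R[:,1].round(3),"F",s['force'].round(2),"w",round(s['width'],2))
E
python3 st.py
```

```text
8.35 [-0.17   1.024  0.214  0.007  1.781 -1.545] [1012.5 -101.8  241.6] [ 0.2926  3.0043 -0.0038] zt [ 0.122 -0.014 -0.992] xt [-0.974  0.192 -0.122] yt [0.192 0.981 0.009] F [-0.54 -0.56  0.03] w 0.73
```

Emit:
servo_tool(
  commands="0 500 -60 40 0;0 500 -60 40 0;0 500 -60 40 0;0 500 -60 40 0;0 500 -60 40 0;0 500 -60 40 0;0 500 -60 40 0;0 500 -60 40 0",
)

```text
clock: 9.35
tcp_pos: [1057.3, -112.0, 177.7]
orientation: [0.286, 2.942, -0.004]
force: [-0.3, -0.2, 0.7]
width: 0.8
```

```bash
python3 st.py
```

```text
9.35 [-0.174  1.092  0.215  0.011  1.649 -1.549] [1057.3 -112.   177.7] [ 0.2864  2.9418 -0.0044] zt [ 0.184 -0.021 -0.983] xt [-0.964  0.191 -0.184] yt [0.191 0.981 0.015] F [-0.28 -0.18  0.74] w 0.77
```

Emit:
servo_tool(
  commands="0 400 -40 300 0;0 400 -40 300 0;0 400 -40 300 0;0 400 -40 300 0;0 400 -40 300 0;0 400 -40 300 0;0 400 -40 300 0;0 400 -40 300 0",
)

```text
clock: 10.35
tcp_pos: [1048.9, -109.9, 276.5]
orientation: [0.28, 2.879, -0.005]
force: [-0.5, -0.5, 0.5]
width: 0.6
```

```bash
python3 st.py
```

```text
10.35 [-0.176  0.996  0.215  0.016  1.682 -1.549] [1048.9 -109.9  276.5] [ 0.2803  2.8795 -0.0049] zt [ 0.244 -0.027 -0.969] xt [-0.951  0.189 -0.245] yt [0.19  0.982 0.021] F [-0.45 -0.48  0.51] w 0.58
```

Emit:
servo_tool(
  commands="0 500 -50 200 0;0 500 -50 200 0;0 500 -50 200 0;0 500 -50 200 0;0 500 -50 200 0;0 500 -50 200 0;0 500 -50 200 0;0 500 -50 200 0",
)

```text
clock: 11.35
tcp_pos: [1071.7, -111.2, 285.2]
orientation: [0.274, 2.815, -0.005]
force: [0.0, -0.5, 0.4]
width: 0.8
```

Emit:
servo_tool(
  commands="0 500 -50 200 0;0 500 -50 200 0;0 500 -50 200 0;0 500 -50 200 0;0 500 -50 200 0;0 500 -50 200 0;0 500 -50 200 0;0 500 -50 200 0",
)

```text
clock: 12.35
tcp_pos: [1094.5, -112.7, 293.9]
orientation: [0.268, 2.752, -0.006]
force: [0.4, 0.3, 0.3]
width: 0.8
```

Emit:
servo_tool(
  commands="0 500 -50 200 0;0 500 -50 200 0;0 500 -50 200 0;0 500 -50 200 0;0 500 -50 200 0;0 500 -50 200 0;0 500 -50 200 0;0 500 -50 200 0",
)

```text
clock: 13.35
tcp_pos: [1117.0, -114.5, 303.2]
orientation: [0.261, 2.688, -0.006]
force: [0.3, 0.0, -0.2]
width: 0.2
```

```bash
python3 st.py
```

```text
13.35 [-0.173  0.994  0.215  0.028  1.492 -1.546] [1117.  -114.5  303.2] [ 0.2614  2.6878 -0.0061] zt [ 0.424 -0.046 -0.904] xt [-0.886  0.182 -0.425] yt [0.184 0.982 0.037] F [ 0.35  0.04 -0.18] w 0.21
```

Emit:
servo_tool(
  commands="0 300 -500 150 0;0 300 -500 150 0;0 300 -500 150 0;0 300 -500 150 0;0 300 -500 150 0;0 300 -500 150 0;0 300 -500 150 0;0 300 -500 150 0",
)

```text
clock: 14.35
tcp_pos: [1080.1, -370.0, 306.0]
orientation: [0.26, 2.629, -0.026]
force: [-0.2, 0.0, -0.6]
width: 0.7
```

```bash
python3 st.py
```

```text
14.35 [-0.438  1.002  0.215  0.144  1.445 -1.795] [1080.1 -370.   306. ] [ 0.2596  2.629  -0.0258] zt [ 0.475 -0.065 -0.878] xt [-0.86   0.179 -0.479] yt [0.188 0.982 0.029] F [-0.2   0.04 -0.57] w 0.72
```

Emit:
servo_tool(
  commands="0 450 -260 150 0;0 450 -260 150 0;0 450 -260 150 0;0 450 -260 150 0;0 450 -260 150 0;0 450 -260 150 0;0 450 -260 150 0;0 450 -260 150 0",
)

```text
clock: 15.35
tcp_pos: [1092.1, -419.8, 293.4]
orientation: [0.259, 2.568, -0.049]
force: [-0.0, 0.0, 1.2]
width: 0.2
```

Emit:
servo_tool(
  commands="0 450 -220 100 0;0 450 -220 100 0;0 450 -220 100 0;0 450 -220 100 0;0 450 -220 100 0;0 450 -220 100 0;0 450 -220 100 0;0 450 -220 100 0",
)

```text
clock: 16.35
tcp_pos: [1117.6, -444.8, 265.0]
orientation: [0.259, 2.509, -0.073]
force: [0.2, -0.2, -0.5]
width: 0.4
```

```bash
python3 st.py
```

```text
16.35 [-0.49   1.069  0.215  0.18   1.263 -1.858] [1117.6 -444.8  265. ] [ 0.2588  2.5094 -0.0728] zt [ 0.571 -0.111 -0.814] xt [-0.796  0.168 -0.581] yt [0.202 0.979 0.007] F [ 0.18 -0.22 -0.49] w 0.42
```

Emit:
servo_tool(
  commands="60 -36 49 0 0;60 -72 98 0 0;60 -108 147 0 0;60 -144 196 0 0;60 -180 245 0 0;60 -216 294 0 0;60 -252 343 0 0;60 -288 392 0 0",
)

```text
clock: 17.35
tcp_pos: [828.5, -51.2, 265.9]
orientation: [0.259, 2.508, -0.072]
force: [-0.4, 0.9, -0.4]
width: 59.8
```

Emit:
servo_tool(
  commands="60 -36 49 0 0;60 -72 98 0 0;60 -108 147 0 0;60 -144 196 0 0;60 -180 245 0 0;60 -216 294 0 0;60 -240 316 -30 0;60 -240 316 -70 0",
)

```text
clock: 18.35
tcp_pos: [589.1, 266.6, 196.5]
orientation: [0.255, 2.506, -0.067]
force: [1.2, -1.2, 0.2]
width: 59.8
```

```bash
python3 st.py; python3 look.py wrist w5; python3 - <<'E'
from h import *
D=np.load("pics/top0.npz");P=D["P"];print("top cam column",onz("top",193.2,187.8,132,P))
E
```

```text
18.35 [ 0.549  0.311  1.876 -0.759  0.603 -0.258] [589.1 266.6 196.5] [ 0.255   2.5065 -0.0667] zt [ 0.574 -0.107 -0.812] xt [-0.795  0.167 -0.584] yt [0.198 0.98  0.011] F [ 1.18 -1.22  0.16] w 59.84
18.35 [589.1 266.6 196.5] [ 0.255   2.5065 -0.0667] [ 1.18 -1.22  0.16] 59.83566637895909
top cam column [644.87856288 253.70538573 132.        ]
```

View pics/w5.png

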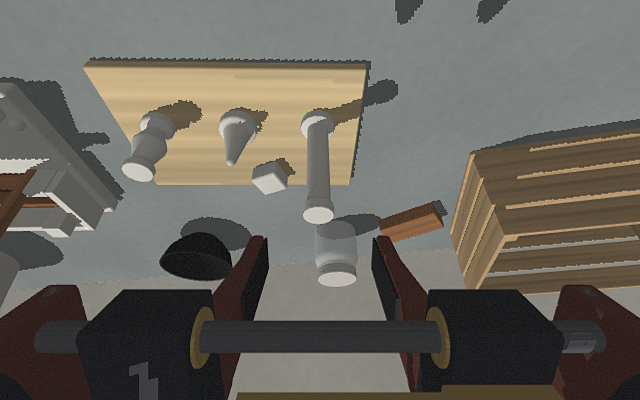

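```bash
python3 - <<'E'
from h import *
D=np.load("pics/w5.npz");img,d,P=D["img"],D["d"],D["P"]
C=cloud("wrist",d,P)
k=np.zeros(d.shape,bool);k[100:230,290:350]=1
for a,b in [(128,138),(95,105),(75,85),(50,60),(15,24)]:
    q=C[k&(C[...,2]>a)&(C[...,2]<b)&(np.hypot(C[...,0]-645,C[...,1]-253)<30)]
    if len(q): print(a,b,len(q),"mid",((q.min(0)+q.max(0))/2).round(1),"mean",q.mean(0).round(1),"ext",(q.max(0)-q.min(0)).round(1))
for z,uv in [(132,(318,211)),(22,(317.5,125))]: print(z,onz("wrist",*uv,z,P).round(1))
print("board z",np.median(C[150:175,180:215,2]),np.median(C[130:170,340:350,2]))
# scene view
D=np.load("pics/scene0.npz");img,d,P=D["img"],D["d"],D["P"];C=cloud("scene",d,P)
for a,b in [(128,138),(95,105),(50,60)]:
    q=C[(C[...,2]>a)&(C[...,2]<b)&(np.hypot(C[...,0]-645,C[...,1]-253)<30)]
    print("scene",a,b,len(q),"mid",((q.min(0)+q.max(0))/2).round(1),"mean",q.mean(0).round(1))
E
```

```text
128 138 554 mid [644.8 255.2 131. ] mean [642.5 255.9 132.3] ext [27.4 26.5  5.8]
95 105 197 mid [639.4 255.5  99.9] mean [637.1 256.8  99.9] ext [11.  21.1  9.8]
75 85 176 mid [640.4 255.5  79.9] mean [637.3 257.   80.1] ext [13.9 21.2  9.8]
50 60 150 mid [640.3 255.8  55.1] mean [637.3 257.1  55.1] ext [13.  20.4  9.7]
15 24 346 mid [644.1 255.4  19.5] mean [636.1 257.1  21.3] ext [33.8 35.5  8.9]
132 [640.  256.4 132. ]
22 [641.2 256.5  22. ]
board z 13.04493696590714 13.026524729133428
scene 128 138 269 mid [645.2 253.9 131.7] mean [646.5 254.2 133.2]
scene 95 105 51 mid [651.2 254.1  99.9] mean [653.2 254.8 100.1]
scene 50 60 41 mid [651.8 254.1  55.1] mean [653.3 254.5  54.7]
```

Emit:
servo_tool(
  commands="60 5 0 -25 0;60 9 0 -52 0;60 9 0 -52 0;60 9 0 -52 0;60 9 0 -52 0;60 9 0 -52 0;60 9 0 -52 0;60 9 0 -52 0",
)

```text
clock: 19.4
tcp_pos: [598.6, 263.3, 143.1]
orientation: [0.259, 2.509, -0.073]
force: [-0.2, -0.3, 0.8]
width: 59.8
```

```bash
python3 st.py;
```

```text
19.4 [ 0.535  0.402  1.909 -0.899  0.517 -0.101] [598.6 263.3 143.1] [ 0.2587  2.5093 -0.0726] zt [ 0.571 -0.111 -0.814] xt [-0.796  0.168 -0.581] yt [0.202 0.979 0.007] F [-0.23 -0.32  0.8 ] w 59.78
```

Emit:
servo_tool(
  commands="60 0 -6 1 8;60 0 -12 2 15;60 0 -12 2 15;60 0 -12 2 15;60 0 -12 2 15;60 0 -12 2 15;60 0 -12 2 15;60 0 -12 2 15",
)

```text
clock: 20.4
tcp_pos: [598.6, 251.5, 144.9]
orientation: [-0.071, 2.521, 0.033]
force: [0.3, -0.3, 0.1]
width: 59.9
```

```bash
python3 st.py; python3 look.py wrist w6; python3 - <<'E'
from h import *
D=np.load("pics/w6.npz");img,d,P=D["img"],D["d"],D["P"]
C=cloud("wrist",d,P)
print(P[:3,3])
for a,b in [(128,138),(95,105),(75,85),(50,60),(15,24)]:
    q=C[(C[...,2]>a)&(C[...,2]<b)&(np.hypot(C[...,0]-645,C[...,1]-254)<26)&(d>0)]
    if len(q): print(a,b,len(q),"mid",((q.min(0)+q.max(0))/2).round(1),"mean",q.mean(0).round(1),"ext",(q.max(0)-q.min(0)).round(1))
E
```

```text
20.4 [ 0.404  0.352  1.999 -0.783  0.274 -0.518] [598.6 251.5 144.9] [-0.071   2.5206  0.033 ] zt [ 0.58   0.04  -0.814] xt [-0.813 -0.043 -0.581] yt [-0.059  0.998  0.007] F [ 0.32 -0.34  0.11] w 59.86
20.4 [598.6 251.5 144.9] [-0.071   2.5206  0.033 ] [ 0.32 -0.34  0.11] 59.86073115113876
[434.93296161 242.41815566 227.92142227]
128 138 655 mid [644.9 255.2 131. ] mean [641.5 255.  132. ] ext [28.2 25.7  5.9]
95 105 295 mid [639.3 255.2 100. ] mean [637.  254.6 100.1] ext [10.7 21.1  9.9]
75 85 262 mid [640.3 255.   80. ] mean [637.3 254.5  80. ] ext [13.4 21.4  9.9]
50 60 219 mid [638.8 255.1  55. ] mean [637.1 254.8  55.1] ext [ 9.9 21.  10. ]
15 24 471 mid [642.  255.   19.5] mean [635.4 254.6  21.2] ext [30.7 35.1  9. ]
```

View pics/w6.png

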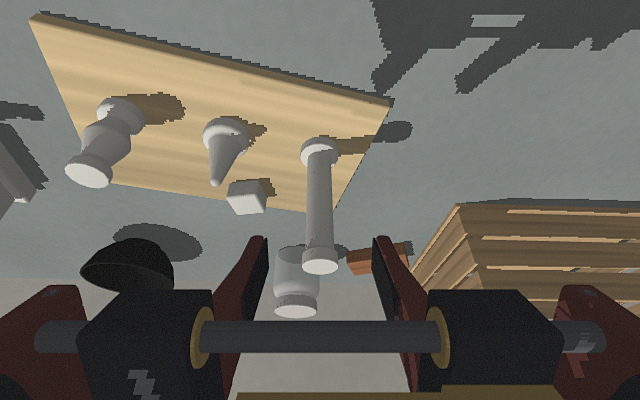

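```bash
cat > arm.py <<'E'
import numpy as np
from scipy.optimize import least_squares
from scipy.spatial.transform import Rotation as Ro
D=[([1.12189,.35951,1.51141,0,1.27250,-.11512],[196.29,566.26,221.81],[-.52179,-3.09744,.00276]),
([-0.204,0.996,0.214,0.004,1.868,-1.579],[976.27,-129.87,265.73],[.29893,3.06403,-.00387]),
([-0.232,0.706,0.741,0.006,1.634,-1.608],[856.9,-129.47,293.28],[.29829,3.06628,-.00337]),
([-0.174,1.092,0.215,0.011,1.649,-1.549],[1057.3,-112.,177.7],[.2864,2.9418,-.0044]),
([-0.173,0.994,0.215,0.028,1.492,-1.546],[1117.,-114.5,303.2],[.2614,2.6878,-.0061]),
([-0.49,1.069,0.215,0.18,1.263,-1.858],[1117.6,-444.8,265.],[.2588,2.5094,-.0728]),
([0.535,0.402,1.909,-0.899,0.517,-0.101],[598.6,263.3,143.1],[.2587,2.5093,-.0726]),
([0.404,0.352,1.999,-0.783,0.274,-0.518],[598.6,251.5,144.9],[-.071,2.5206,.033])]
def fk(q,p,s=(1,1)):
    h,e,a,b,L,o4=p
    R1=Ro.from_euler('z',q[0])
    R=R1*Ro.from_euler('y',q[1]); pos=np.array([0,0,h])+R1.apply([e,0,0])+R.apply([0,0,a])
    R=R*Ro.from_euler('y',q[2]); pos=pos+R.apply([o4,0,b])
    R=R*Ro.from_euler('z',s[0]*q[3])*Ro.from_euler('y',q[4]); pos=pos+R.apply([0,0,L])
    R=R*Ro.from_euler('z',s[1]*q[5]); return pos,R
if __name__=="__main__":
  for s in [(1,1),(-1,1),(1,-1),(-1,-1)]:
    f=lambda p:np.concatenate([fk(q,p,s)[0]-t for q,t,_ in D])
    res=least_squares(f,[300,0,400,400,280,0]); 
    print(s,res.x.round(1),np.abs(res.fun).max().round(2),[np.degrees((fk(q,res.x,s)[1].inv()*Ro.from_rotvec(v)).magnitude()).round(1) for q,_,v in D])
E
python3 arm.py
```

```text
(1, 1) [212.9   9.1 620.2 429.8 339.3 102.9] 69.35 [np.float64(90.0), np.float64(90.0), np.float64(90.0), np.float64(90.0), np.float64(90.0), np.float64(90.0), np.float64(90.0), np.float64(90.0)]
(-1, 1) [-29.5  56.7 657.3 410.3 143.6  62.1] 137.49 [np.float64(90.0), np.float64(89.9), np.float64(89.9), np.float64(89.9), np.float64(90.3), np.float64(97.8), np.float64(45.8), np.float64(22.2)]
(1, -1) [212.9   9.1 620.2 429.8 339.3 102.9] 69.35 [np.float64(76.8), np.float64(90.9), np.float64(94.3), np.float64(87.5), np.float64(87.1), np.float64(122.9), np.float64(78.4), np.float64(30.6)]
(-1, -1) [-29.5  56.7 657.3 410.3 143.6  62.1] 137.49 [np.float64(76.8), np.float64(91.1), np.float64(94.3), np.float64(87.6), np.float64(86.9), np.float64(117.6), np.float64(48.3), np.float64(60.7)]
```

```bash
python3 - <<'E'
s=open('arm.py').read()
s=s.replace("h,e,a,b,L,o4=p","h,e,a,b,L,o4,o3,c,d,g=p").replace("R.apply([0,0,a])","R.apply([o3,0,a])")
s=s.replace("*Ro.from_euler('y',q[4]); pos=pos+R.apply([0,0,L])","; pos=pos+R.apply([c,d,0]); R=R*Ro.from_euler('y',q[4]); pos=pos+R.apply([g,0,L])").replace("[300,0,400,400,280,0]","[300,0,400,400,280,0,0,0,0,0]").replace("q in","q in")
s=s.replace("for s in [(1,1),(-1,1),(1,-1),(-1,-1)]","for s in [(1,1)]")
open('arm.py','w').write(s)
E
python3 arm.py
```

```text
(1, 1) [234.7 157.1 581.3 341.6 383.5 118.7 -58.7 -32.6  69.3   5. ] 11.38 [np.float64(90.0), np.float64(90.0), np.float64(90.0), np.float64(90.0), np.float64(90.0), np.float64(90.0), np.float64(90.0), np.float64(90.0)]
```

```bash
sed -i 's/h,e,a,b,L,o4,o3,c,d,g=p/h,e,a,b,L,o4,o3,c,d,g,ey=p/; s/R1.apply(\[e,0,0\])/R1.apply([e,ey,0])/; s/\[300,0,400,400,280,0,0,0,0,0\]/[300,0,400,400,280,0,0,0,0,0,0]/; s/np.concatenate(\[fk(q,p,s)\[0\]-t for q,t,_ in D\])/np.concatenate([fk(q,p,s)[0]-t for q,t,_ in D]+[np.array(p)*.003])/' arm.py; python3 arm.py
```

```text
(1, 1) [ 2.642e+02  2.000e-01  6.121e+02  4.331e+02  3.811e+02  1.114e+02
 -5.000e-01 -2.000e-01  7.000e-01 -1.000e-01  6.810e+01] 1.84 [np.float64(90.0), np.float64(90.0), np.float64(90.0), np.float64(90.0), np.float64(90.0), np.float64(90.0), np.float64(90.0), np.float64(90.0)]
```

```bash
cat > ik.py <<'E'
from arm import *
P0=[264.2,0,612.1,433.1,381.1,111.2,0,0,0,0,68.2]
f=lambda p:np.concatenate([fk(q,p)[0]-t for q,t,_ in D]+[(np.array(p)-P0)*.03])
PP=least_squares(f,P0).x
lo=np.array([-2.97,-1.01,.21,-.96,.2,-2.98]);hi=np.array([2.97,2.36,2.38,4.11,2.71,2.98])
Rc=(fk(D[0][0],PP)[1].inv()*Ro.from_rotvec(D[0][2]))
def orient(al,az,roll=0):
    z=np.array([np.sin(al)*np.cos(az),np.sin(al)*np.sin(az),-np.cos(al)]); y=np.array([-np.sin(az),np.cos(az),0]); x=np.cross(y,z)
    return Ro.from_matrix(np.c_[x,y,z])
def ik(p,R,q0):
    best=None
    for s in ([.0,.4,1.9,-.5,.5,-.3],[.3,.4,1.9,.5,.5,-.3],q0,[.3,.4,1.9,2,.5,-2.3]):
        g=lambda q:np.r_[(fk(q,PP)[0]-p)/100,3*((fk(q,PP)[1]*Rc).inv()*R).as_rotvec()]
        r=least_squares(g,np.clip(s,lo+.01,hi-.01),bounds=(lo,hi))
        if best is None or r.cost<best.cost: best=r
    q=best.x; return q,np.linalg.norm(fk(q,PP)[0]-p),np.degrees(((fk(q,PP)[1]*Rc).inv()*R).magnitude())
if __name__=="__main__":
  for nm,c,zg,azs in [("place",[563.2,-153.4],93,[-30,-11,10]),("pick",[644.9,255.1],79,[-50,-30,-11,4,30,52])]:
    for al in (.35,.45,.55,.62):
      for az in azs:
        R=orient(al,np.radians(az)); zt=R.as_matrix()[:,2]
        q,e,a=ik(np.r_[c,zg]+19*zt,R,[0,.4,1.9,0,.6,-.5]); print(nm,al,az,q.round(2),"err",e.round(1),a.round(2))
E
python3 ik.py
```

```text
place 0.35 -30 [-0.35  0.41  1.98 -0.15  0.41 -1.27] err 0.0 0.0
place 0.35 -11 [-0.44  0.41  1.99  0.21  0.41 -1.99] err 0.0 0.0
place 0.35 10 [-0.52  0.42  1.96  0.45  0.53 -2.63] err 0.0 0.0
place 0.45 -30 [-0.33  0.41  2.05 -0.34  0.25 -1.07] err 0.0 0.0
place 0.45 -11 [-0.45  0.4   2.07  0.46  0.26 -2.25] err 0.0 0.0
place 0.45 10 [-0.57  0.42  2.03  0.73  0.46 -2.94] err 0.0 0.0
place 0.55 -30 [-0.28  0.41  2.09 -0.88  0.2  -0.49] err 5.2 2.39
place 0.55 -11 [-0.5   0.41  2.14  1.15  0.2  -2.98] err 3.0 1.57
place 0.55 10 [-0.57  0.41  2.04  0.8   0.44 -2.98] err 8.8 4.12
place 0.62 -30 [-0.28  0.4   2.1  -0.96  0.2  -0.41] err 11.8 4.67
place 0.62 -11 [-0.5   0.4   2.14  1.16  0.2  -2.98] err 10.1 3.93
place 0.62 10 [-0.56  0.4   2.04  0.82  0.43 -2.98] err 15.8 7.33
pick 0.35 -50 [ 0.45  0.64  1.53 -0.43  0.93  0.  ] err 0.0 0.0
pick 0.35 -30 [ 0.42  0.6   1.63 -0.42  0.75 -0.34] err 0.0 0.0
pick 0.35 -11 [ 0.37  0.56  1.7  -0.33  0.6  -0.76] err 0.0 0.0
pick 0.35 4 [ 0.32  0.55  1.74 -0.17  0.52 -1.18] err 0.0 0.0
pick 0.35 30 [ 0.22  0.54  1.75  0.2   0.52 -2.03] err 0.0 0.
[... 509 characters left out ...]
pick 0.55 -30 [ 0.51  0.61  1.71 -0.8   0.68  0.07] err 0.0 0.0
pick 0.55 -11 [ 0.44  0.56  1.83 -0.85  0.42 -0.21] err 0.0 0.0
pick 0.55 4 [ 0.35  0.54  1.89 -0.7   0.23 -0.64] err 0.0 0.0
pick 0.55 30 [ 0.19  0.53  1.92  0.81  0.24 -2.65] err 0.0 0.0
pick 0.55 52 [ 0.1   0.55  1.81  0.75  0.54 -2.98] err 4.8 2.51
pick 0.62 -50 [ 0.58  0.69  1.57 -0.78  0.96  0.37] err 0.0 0.0
pick 0.62 -30 [ 0.54  0.63  1.74 -0.94  0.68  0.22] err 0.0 0.0
pick 0.62 -11 [ 0.45  0.57  1.84 -0.96  0.42 -0.09] err 3.9 2.08
pick 0.62 4 [ 0.36  0.54  1.91 -0.96  0.2  -0.37] err 3.6 1.68
pick 0.62 30 [ 0.18  0.54  1.95  1.13  0.21 -2.98] err 2.8 1.3
pick 0.62 52 [ 0.1   0.55  1.81  0.78  0.53 -2.98] err 11.1 5.78
```

```bash
cat > sim.py <<'E'
from ik import *
def solve(p,R,q0,w=.6):
    g=lambda q:np.r_[(fk(q,PP)[0]-p)/1000,w*((fk(q,PP)[1]*Rc).inv()*R).as_rotvec()]
    r=least_squares(g,np.clip(q0,lo+1e-3,hi-1e-3),bounds=(lo,hi),xtol=1e-12,ftol=1e-12,gtol=1e-12); return r.x
def desc(q):
    p,R=fk(q,PP); M=(R*Rc).as_matrix(); z=M[:,2]; return "q",q.round(2),"p",p.round(0),"lean",np.arccos(-z[2]).round(3),"az",np.degrees(np.arctan2(z[1],z[0])).round(1),"yt_z",M[2,1].round(3),"yaz",np.degrees(np.arctan2(-M[0,1],M[1,1])).round(1)
def call(q,d,turn,n=8,step=62.5):
    p0,R=fk(q,PP); R0=R*Rc; p=p0.copy();tgt=p0+d
    Rt=Ro.from_euler('z',np.radians(turn))*R0
    for i in range(n):
        cur,_=fk(q,PP); v=tgt-cur; L=np.linalg.norm(v); cur=cur+v*min(1,step/L) if L>0 else cur
        q=solve(cur,Rt,q)
    return q
if __name__=="__main__":
    q=np.array([1.117*0-.173,.994,.215,.028,1.492,-1.546]); print(*desc(q)); q1=call(q,np.array([500,-50,200.]),0); print("check",*desc(q1))
    q=np.array([0.404,0.352,1.999,-0.783,0.274,-0.518])
    print(*desc(q)); q=call(q,np.array([-40,-10,60.]),19); print(*desc(q))
    for d in ([-40,-20,-100],[0,0,-60],[0,0,-40]):
        q=call(q,np.array(d,float),0); print(*desc(q))
E
python3 sim.py
```

```text
q [-0.17  0.99  0.22  0.03  1.49 -1.55] p [1117. -115.  303.] lean 0.441 az -6.2 yt_z 0.037 yaz -10.6
check q [-0.17  1.    0.21  0.03  1.43 -1.55] p [1140. -117.  313.] lean 0.507 az -6.1 yt_z 0.042 yaz -10.5
q [ 0.4   0.35  2.   -0.78  0.27 -0.52] p [599. 252. 145.] lean 0.621 az 4.0 yt_z 0.008 yaz 3.4
q [ 0.23  0.17  2.05  0.32  0.32 -2.  ] p [559. 242. 205.] lean 0.621 az 23.0 yt_z 0.008 yaz 22.4
q [ 0.13  0.29  2.21  1.2   0.2  -2.98] p [526. 210. 123.] lean 0.599 az 26.8 yt_z 0.039 yaz 23.5
q [ 0.13  0.37  2.18  1.2   0.2  -2.98] p [536. 212.  91.] lean 0.553 az 28.3 yt_z 0.05 yaz 23.6
q [ 0.13  0.42  2.15  1.2   0.2  -2.98] p [544. 213.  68.] lean 0.524 az 29.3 yt_z 0.057 yaz 23.7
```

```bash
cat > s2.py <<'E'
from sim import *
q0=np.array([0.404,0.352,1.999,-0.783,0.274,-0.518])
for turn in (-57,-40,-30,-15,-8,0,5,8,11,14,17):
    qa=call(q0,np.array([-40,-10,60.]),turn)
    for d in ([-60,-20,-150],[-120,-50,-130]):
        q=qa
        for k in range(2): q=call(q,np.array(d,float)*(1 if k==0 else .6),0)
        print(turn,d,*desc(q))
E
python3 s2.py
```

```text
-57 [-60, -20, -150] q [ 0.73  0.75  1.94 -0.96  0.78  0.91] p [463. 211. -34.] lean 0.619 az -53.3 yt_z 0.006 yaz -53.7
-57 [-120, -50, -130] q [ 0.81  0.63  2.14 -0.96  0.77  1.02] p [366. 169.   3.] lean 0.616 az -54.3 yt_z -0.003 yaz -54.1
-40 [-60, -20, -150] q [ 0.73  0.65  1.97 -0.96  0.71  0.63] p [467. 239.  -3.] lean 0.565 az -42.6 yt_z -0.044 yaz -38.6
-40 [-120, -50, -130] q [ 0.83  0.51  2.17 -0.96  0.72  0.75] p [363. 196.  39.] lean 0.57 az -43.0 yt_z -0.047 yaz -38.8
-30 [-60, -20, -150] q [ 0.69  0.58  2.01 -0.96  0.62  0.43] p [474. 245.  17.] lean 0.519 az -33.9 yt_z -0.051 yaz -28.8
-30 [-120, -50, -130] q [ 0.78  0.42  2.21 -0.96  0.64  0.53] p [368. 200.  61.] lean 0.525 az -34.2 yt_z -0.054 yaz -28.9
-15 [-60, -20, -150] q [ 0.55  0.48  2.09 -0.96  0.41  0.06] p [488. 236.  41.] lean 0.462 az -15.3 yt_z -0.023 yaz -12.7
-15 [-120, -50, -130] q [ 0.59  0.27  2.29 -0.96  0.42  0.09] p [383. 184.  89.] lean 0.467 az -14.7 yt_z -0.019 yaz -12.6
-8 [-60, -20, -150] q [ 0.46  0.45  2.14 -0.96  0.28 -0.13] p [494. 225.  47.] lean 0.454 az -4.6 yt_z 0.002 yaz -4.8
-8 [
[... 822 characters left out ...]
20, -150] q [ 0.47  0.42  2.16 -0.96  0.2  -0.41] p [482. 253.  58.] lean 0.471 az 5.9 yt_z -0.054 yaz 12.1
11 [-120, -50, -130] q [ 0.48  0.19  2.38 -0.96  0.2  -0.41] p [372. 200. 105.] lean 0.486 az 6.9 yt_z -0.049 yaz 12.2
14 [-60, -20, -150] q [ 0.1   0.4   2.23  1.24  0.2  -2.98] p [501. 190.  60.] lean 0.484 az 29.4 yt_z 0.089 yaz 19.7
14 [-120, -50, -130] q [ 0.04  0.23  2.38  1.18  0.2  -2.98] p [422. 155.  95.] lean 0.491 az 25.3 yt_z 0.059 yaz 18.9
17 [-60, -20, -150] q [ 0.12  0.4   2.22  1.21  0.2  -2.98] p [500. 198.  58.] lean 0.481 az 30.3 yt_z 0.075 yaz 22.1
17 [-120, -50, -130] q [ 0.06  0.23  2.38  1.16  0.2  -2.98] p [418. 164.  94.] lean 0.486 az 26.5 yt_z 0.047 yaz 21.4
```

```bash
python3 - <<'E'
from sim import *
q=np.array([0.404,0.352,1.999,-0.783,0.274,-0.518])
for d in ([-100,-30,-90],[-36,-12,-90]):
    q=call(q,np.array(d,float),0); print(*desc(q))
for al in (.45,.47,.49):
    R=orient(al,np.radians(-11.3)); print(al,[x if np.isscalar(x) else x.round(2) for x in ik(np.r_[563.2,-153.4,84]+13*R.as_matrix()[:,2],R,[0,.4,1.9,0,.6,-.5])])
E
```

```text
q [ 0.4   0.35  2.16 -0.96  0.2  -0.32] p [514. 226.  98.] lean 0.541 az 4.6 yt_z 0.012 yaz 3.5
q [ 0.42  0.43  2.16 -0.96  0.2  -0.29] p [494. 227.  52.] lean 0.462 az 2.6 yt_z -0.004 yaz 3.0
0.45 [array([-0.45,  0.41,  2.08,  0.47,  0.24, -2.26]), np.float64(1.6140428288623166e-13), np.float64(2.1996098347101562e-14)]
0.47 [array([-0.46,  0.41,  2.09,  0.58,  0.22, -2.37]), np.float64(2.8563464471519893e-13), np.float64(1.764598853188098e-14)]
0.49 [array([-0.46,  0.41,  2.11,  0.69,  0.2 , -2.49]), np.float64(0.6561831763348278), np.float64(0.2797086131600015)]
```

Emit:
servo_tool(
  commands="60 -40 -12 -36 0;60 -80 -24 -72 0;60 -100 -30 -90 0;60 -100 -30 -90 0;60 -100 -30 -90 0;60 -100 -30 -90 0;60 -100 -30 -90 0;60 -100 -30 -90 0",
)

```text
clock: 21.45
tcp_pos: [513.3, 225.2, 98.0]
orientation: [-0.076, 2.6, 0.039]
force: [0.0, 0.0, 0.8]
width: 59.9
```

```bash
python3 st.py
```

```text
21.45 [ 0.399  0.348  2.162 -0.963  0.196 -0.319] [513.3 225.2  98. ] [-0.0762  2.6001  0.0393] zt [ 0.513  0.043 -0.857] xt [-0.856 -0.047 -0.515] yt [-0.062  0.998  0.013] F [0.   0.04 0.76] w 59.88
```

Emit:
servo_tool(
  commands="60 -20 -6 -50 0;60 -36 -12 -90 0;60 -36 -12 -90 0;60 -36 -12 -90 0;60 -36 -12 -90 0;60 -36 -12 -90 0;60 -36 -12 -90 0;60 -36 -12 -90 0",
)

```text
clock: 22.45
tcp_pos: [492.4, 226.3, 52.8]
orientation: [-0.073, 2.679, 0.014]
force: [0.2, -0.0, 0.4]
width: 60.0
```

```bash
python3 st.py
```

```text
22.45 [ 0.416  0.427  2.167 -0.963  0.196 -0.291] [492.4 226.3  52.8] [-0.0728  2.6787  0.0141] zt [ 0.445  0.022 -0.895] xt [-0.894 -0.049 -0.446] yt [-0.054  0.999 -0.002] F [ 0.21 -0.04  0.44] w 59.97
```

Emit:
servo_tool(
  commands="60 0 29 4.3 0;60 40 29 4.3 0;60 80 29 4.3 0;60 110 29 4.3 0;60 130 29 4.3 0;60 145 29 4.3 0;60 155.6 29 4.3 0;60 155.6 29 4.3 0",
)

```text
clock: 23.45
tcp_pos: [648.5, 255.3, 57.1]
orientation: [-0.072, 2.679, 0.014]
force: [-0.3, -0.0, 0.7]
width: 60.0
```

```bash
python3 st.py; python3 look.py wrist w7;python3 look.py scene s7
```

```text
23.45 [ 0.348  0.543  1.836 -0.401  0.343 -0.927] [648.5 255.3  57.1] [-0.0723  2.6785  0.014 ] zt [ 0.445  0.022 -0.895] xt [-0.894 -0.049 -0.446] yt [-0.053  0.999 -0.002] F [-0.3  -0.04  0.69] w 60.02
23.45 [648.5 255.3  57.1] [-0.0723  2.6785  0.014 ] [-0.3  -0.04  0.69] 60.01509731734389
23.5 [647.6 255.2  56.8] [-0.0726  2.6795  0.0136] [-0.53 -0.41  0.64] 59.85438683800004
```

View pics/w7.png

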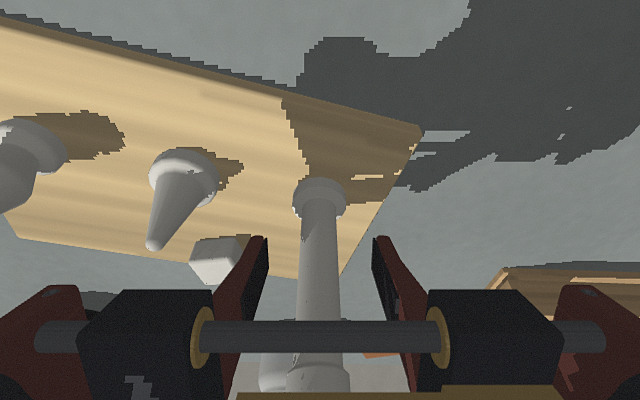

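View pics/s7.png

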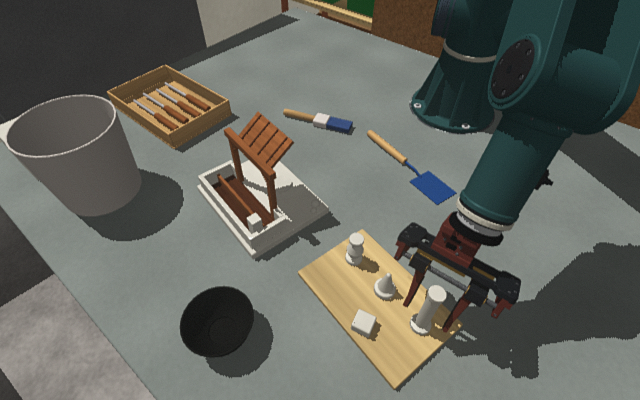

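Emit:
servo_tool(
  commands="40 0 0 0 0;30 0 0 0 0;26 0 0 0 0;24 0 0 0 0;23 0 0 0 0;22.4 0 0 0 0;22.4 0 0 0 0;22.4 0 0 0 0",
)

```text
clock: 24.55
tcp_pos: [648.0, 255.3, 57.0]
orientation: [-0.073, 2.679, 0.014]
force: [0.1, -0.3, 0.4]
width: 22.4
```

```bash
python3 -c "
from h import *
for _ in range(3):
  s=readout.sense(); print(s['width'],s['force'].round(2),s['ft_torque'].round(3),s['tcp_pos'].round(1))"
```

```text
22.4425745477083 [ 0.12 -0.35  0.43] [-0.022  0.18  -0.033] [648.  255.3  57. ]
22.4425745477083 [ 0.12 -0.35  0.43] [-0.022  0.18  -0.033] [648.  255.3  57. ]
22.4425745477083 [ 0.12 -0.35  0.43] [-0.022  0.18  -0.033] [648.  255.3  57. ]
```

Emit:
servo_tool(
  commands="22.3 0 0 0 0;22.2 0 0 0 0;22.1 0 0 0 0;22 0 0 0 0;21.9 0 0 0 0;21.8 0 0 0 0;21.8 0 0 0 0;21.8 0 0 0 0",
)

```text
clock: 25.55
tcp_pos: [647.9, 255.3, 56.9]
orientation: [-0.073, 2.679, 0.014]
force: [0.6, 0.3, -1.1]
width: 22.3
```

```bash
python3 -c "
from h import *
s=readout.sense(); print(s['width'],s['force'].round(2),s['ft_torque'].round(3),s['tcp_pos'].round(1))"
```

```text
22.285287555651962 [ 0.59  0.26 -1.09] [0.024 0.239 0.003] [647.9 255.3  56.9]
```

Emit:
servo_tool(
  commands="21.8 0 0 1 0;21.8 0 0 3 0;21.8 0 0 5 0;21.8 0 0 8 0;21.8 0 0 12 0;21.8 0 0 15 0;21.8 0 0 15 0;21.8 0 0 15 0",
)

```text
clock: 26.55
tcp_pos: [647.9, 255.3, 72.0]
orientation: [-0.073, 2.679, 0.014]
force: [1.0, 0.3, -0.6]
width: 21.8
```

```bash
python3 look.py wrist w8; python3 - <<'E'
from h import *
s=readout.sense();print(s['ft_torque'],s['width'])
D=np.load("pics/w8.npz");C=cloud("wrist",D["d"],D["P"]);a=np.load("pics/w7.npz");C0=cloud("wrist",a["d"],a["P"])
save("w8b",cv2.resize(D["img"][150:400,230:420],None,fx=3,fy=2.4))
for c,t in((C0,"before"),(C,"after")):
    k=(np.hypot(c[...,0]-645,c[...,1]-255)<25)&(c[...,2]>14)&(c[...,2]<60); k[:, :292]=0;k[:,352:]=0;k[:165]=0;k[220:]=0
    print(t,[c[v,319].round(1).tolist() for v in (175,180,185,190,195,200,210)])
E
```

```text
26.55 [647.9 255.3  72. ] [-0.0729  2.679   0.0138] [ 1.01  0.3  -0.59] 21.78061885292483
[-0.05600685  0.27367501  0.02433674] 21.64205348905172
before [[626.8, 254.7, 12.9], [627.7, 254.7, 16.6], [627.6, 254.7, 21.4], [630.1, 254.9, 23.3], [633.8, 255.1, 23.9], [634.2, 255.1, 27.9], [634.4, 255.1, 36.3]]
after [[638.6, 255.2, 12.9], [627.9, 254.7, 30.7], [627.3, 254.7, 36.1], [629.8, 254.9, 37.9], [632.5, 255.0, 39.5], [634.0, 255.1, 42.4], [634.4, 255.1, 50.5]]
```

View pics/w8b.png

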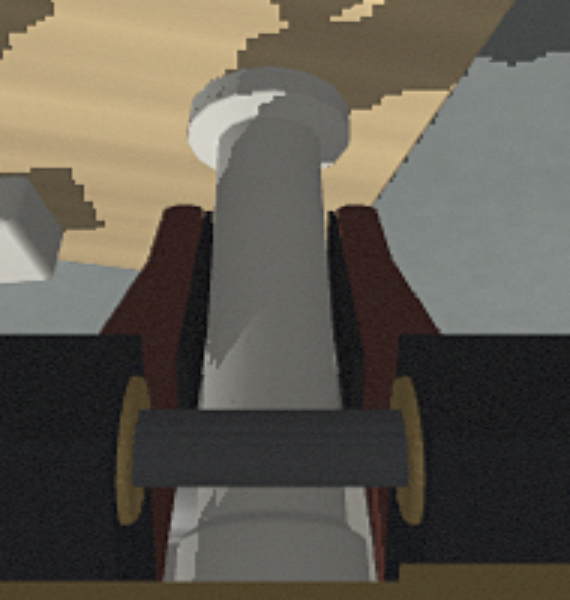

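```bash
python3 - <<'E'
from sim import *
M=Ro.from_rotvec([-.0729,2.679,.0138])
q=np.array([0.348,0.543,1.836,-0.401,0.343,-0.927])
m=np.array([.982,-.191,0]);mp=np.array([.191,.982,0])
T=np.array([566.25,-154.0,71])
def at(p,turn):
    global q
    R=Ro.from_euler('z',np.radians(turn))*M
    q=solve(np.array(p,float),R,q); print(np.round(p),turn,q.round(2),"err",np.linalg.norm(fk(q,PP)[0]-p).round(1),np.degrees(((fk(q,PP)[1]*Rc).inv()*R).magnitude()).round(2))
for z in (100,150): at([648,255,z],0)
at([630,150,150],-4); at([600,30,150],-8); at([580,-40,150],-14.4)
for b in (110,70,30):
  for z in (8,25,60): print(b,z,end=' '); at(T-b*m+[0,0,z],-14.4)
print('side')
for b,s,z in ((30,120,60),(30,80,25),(20,60,15),(20,0,8),(0,0,6),(0,0,0)): at(T-b*m+s*mp+[0,0,z],-14.4)
E
```

```text
[648 255 100] 0 [ 0.35  0.47  1.81 -0.32  0.43 -1.02] err 0.0 0.0
[648 255 150] 0 [ 0.35  0.4   1.77 -0.26  0.54 -1.09] err 0.0 0.0
[630 150 150] -4 [ 0.18  0.34  1.88 -0.19  0.48 -1.22] err 0.0 0.0
[600  30 150] -8 [-0.05  0.27  1.99 -0.04  0.42 -1.51] err 0.0 0.0
[580 -40 150] -14.4 [-0.18  0.25  2.03 -0.02  0.4  -1.54] err 0.0 0.0
110 8 [ 458. -133.   79.] -14.4 [-0.56  0.29  2.31  0.95  0.2  -2.85] err 4.1 0.41
110 25 [ 458. -133.   96.] -14.4 [-0.55  0.25  2.3   0.77  0.22 -2.65] err 0.0 0.0
110 60 [ 458. -133.  131.] -14.4 [-0.55  0.16  2.26  0.49  0.33 -2.36] err 0.0 0.0
70 8 [ 498. -141.   79.] -14.4 [-0.51  0.33  2.23  0.77  0.2  -2.61] err 1.7 0.17
70 25 [ 498. -141.   96.] -14.4 [-0.51  0.29  2.22  0.62  0.24 -2.46] err 0.0 0.0
70 60 [ 498. -141.  131.] -14.4 [-0.51  0.21  2.18  0.42  0.34 -2.25] err 0.0 0.0
30 8 [ 537. -148.   79.] -14.4 [-0.48  0.36  2.15  0.6   0.22 -2.41] err 0.0 0.0
30 25 [ 537. -148.   96.] -14.4 [-0.48  0.33  2.14  0.49  0.26 -2.3 ] err 0.0 0.0
30 60 [ 537. -148.  131.] -14.4 [-0.48  0.25  2.1   0.35  0.36 -2.15] err 0.0 0.0
side
[560. -30. 131.] -14.4 [-0.17  0.26  2.09 -0.05  0.33 -1.5 ] err 0.0 0.0
[552. -70.  96.] -14.4 [-0.27  0.33  2.14  0.14  0.22 -1.77] err 0.0 0.0
[558. -91.  86.] -14.4 [-0.32  0.36  2.13  0.26  0.2  -1.93] err 0.0 0.0
[ 547. -150.   79.] -14.4 [-0.47  0.37  2.13  0.56  0.22 -2.37] err 0.0 0.0
[ 566. -154.   77.] -14.4 [-0.46  0.4   2.09  0.5   0.23 -2.29] err 0.0 0.0
[ 566. -154.   71.] -14.4 [-0.46  0.41  2.09  0.54  0.22 -2.33] err 0.0 0.0
```

Emit:
servo_tool(
  commands="21.65 0 0 5 0;21.65 0 0 15 0;21.65 0 0 28 0;21.65 0 0 42 0;21.65 -2 -6 56 0;21.65 -7 -19 67 0;21.65 -14 -40 75 0;21.65 -23 -64 78 0",
)

```text
clock: 27.6
tcp_pos: [625.2, 190.8, 151.7]
orientation: [-0.074, 2.677, 0.015]
force: [-0.3, -1.0, -0.6]
width: 21.4
```

Emit:
servo_tool(
  commands="21.65 -10 -28 0 -1;21.65 -20 -56 0 -3;21.65 -30 -84 0 -5;21.65 -40 -112 0 -7;21.65 -50 -140 0 -9;21.65 -60 -168 0 -11;21.65 -70 -196 0 -13;21.65 -80 -224 0 -14.4",
)

```text
clock: 28.6
tcp_pos: [544.5, -33.6, 150.8]
orientation: [0.264, 2.668, -0.066]
force: [0.5, -0.9, -0.5]
width: 21.7
```

```bash
python3 st.py; python3 look.py scene s9
```

```text
28.6 [-0.182  0.203  2.098 -0.026  0.378 -1.533] [544.5 -33.6 150.8] [ 0.2641  2.6677 -0.0656] zt [ 0.437 -0.09  -0.895] xt [-0.878  0.175 -0.446] yt [ 0.197  0.98  -0.002] F [ 0.47 -0.91 -0.46] w 21.74
28.6 [544.5 -33.6 150.8] [ 0.2641  2.6677 -0.0656] [ 0.47 -0.91 -0.46] 21.736784824569902
```

View pics/s9.png

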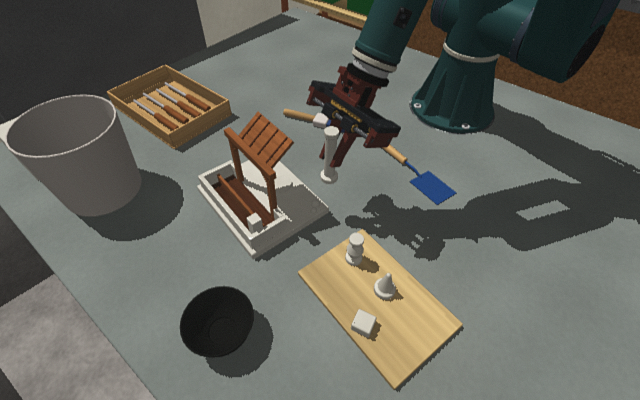

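Emit:
servo_tool(
  commands="21.65 -7 -26 -5 0;21.65 -14 -50 -15 0;21.65 -20 -72 -26 0;21.65 -24 -90 -36 0;21.65 -27 -102 -44 0;21.65 -28 -109 -49 0;21.65 -28 -111 -50 0;21.65 -28 -111 -50 0",
)

```text
clock: 29.65
tcp_pos: [517.2, -143.6, 100.4]
orientation: [0.263, 2.668, -0.065]
force: [0.3, -0.3, -0.5]
width: 21.5
```

```bash
python3 st.py; python3 look.py wrist w10
```

```text
29.65 [-0.492  0.297  2.173  0.52   0.259 -2.342] [ 517.2 -143.6  100.4] [ 0.2634  2.668  -0.0652] zt [ 0.437 -0.089 -0.895] xt [-0.878  0.175 -0.446] yt [ 0.196  0.981 -0.002] F [ 0.28 -0.3  -0.51] w 21.49
29.65 [ 517.2 -143.6  100.4] [ 0.2634  2.668  -0.0652] [ 0.28 -0.3  -0.51] 21.49240628713244
```

View pics/w10.png

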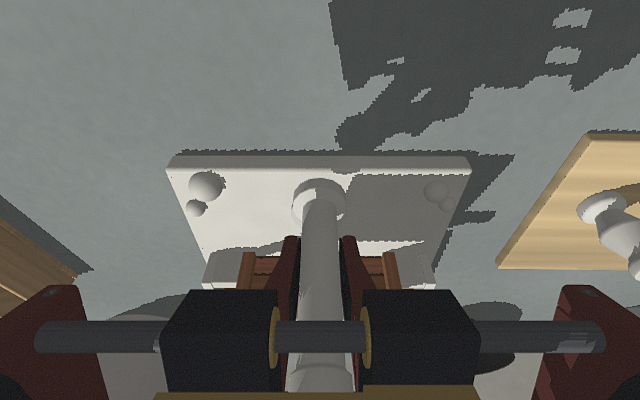

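```bash
cat > colax.py <<'E'
import sys
from h import *
D=np.load("pics/%s.npz"%sys.argv[1]);d,P=D["d"],D["P"];C=cloud("wrist",d,P)
g=np.array(eval(sys.argv[2])) ; zs=eval(sys.argv[3])
from scipy.optimize import least_squares
for a,b,r in zs:
    k=(C[...,2]>a)&(C[...,2]<b)&(np.hypot(C[...,0]-g[0],C[...,1]-g[1])<r+6)&(d>0)
    k[:, :290]=0;k[:,350:]=0
    q=C[k][:,:2]
    if len(q)<20: print(a,b,"few",len(q));continue
    s=least_squares(lambda c:np.hypot(*(q-c).T)-r,g,loss="soft_l1",f_scale=.5); print(a,b,r,len(q),s.x.round(1),"res",np.median(abs(s.fun)).round(2))
E
python3 colax.py w10 "[514.2,-143]" "[(56,63,18),(70,76,11),(76,82,11),(82,90,11),(90,100,11)]"
python3 - <<'E'
from h import *
D=np.load("pics/w10.npz");C=cloud("wrist",D["d"],D["P"])
print([(v,C[v,319].round(1).tolist()) for v in range(172,215,4)])
E
```

```text
56 63 18 322 [ 515.2 -142.9] res 0.24
70 76 11 233 [ 515.  -142.7] res 0.26
76 82 11 239 [ 515.  -142.7] res 0.26
82 90 11 348 [ 515.  -142.6] res 0.24
90 100 11 544 [ 514.9 -142.6] res 0.28
[(172, [521.9, -144.4, 20.8]), (176, [525.5, -145.2, 21.2]), (180, [497.9, -139.5, 58.5]), (184, [498.1, -139.5, 62.1]), (188, [498.1, -139.5, 65.8]), (192, [500.5, -139.9, 66.8]), (196, [502.6, -140.4, 68.2]), (200, [503.7, -140.6, 70.6]), (204, [504.5, -140.7, 73.3]), (208, [504.2, -140.7, 77.0]), (212, [504.5, -140.7, 80.1])]
```

Emit:
servo_tool(
  commands="21.65 0 0 -10 0;21.65 5 -1 -18 0;21.65 15 -3.3 -22 0;21.65 25 -5.6 -23 0;21.65 35 -7.8 -24 0;21.65 43 -9.6 -24 0;21.65 48.2 -10.7 -24 0;21.65 48.2 -10.7 -24 0",
)

```text
clock: 30.7
tcp_pos: [565.7, -154.4, 76.2]
orientation: [0.263, 2.668, -0.065]
force: [-0.3, -0.5, -1.4]
width: 21.9
```

```bash
python3 st.py; python3 look.py wrist w11; python3 colax.py w11 "[563.2,-153.4]" "[(35,42,18),(50,56,11),(56,62,11)]";python3 roof.py s11;  python3 - <<'E'
from h import *
D=np.load("pics/w11.npz");C=cloud("wrist",D["d"],D["P"])
save("w11b",cv2.resize(D["img"][150:300,200:440],None,fx=3.3,fy=3.3))
print([(v,C[v,318].round(1).tolist()) for v in range(172,215,3)])
E
```

```text
30.7 [-0.459  0.397  2.091  0.512  0.233 -2.307] [ 565.7 -154.4   76.2] [ 0.2629  2.6681 -0.0654] zt [ 0.437 -0.09  -0.895] xt [-0.878  0.174 -0.446] yt [ 0.196  0.981 -0.003] F [-0.3  -0.49 -1.36] w 21.89
30.7 [ 565.7 -154.4   76.2] [ 0.2629  2.6681 -0.0654] [-0.3  -0.49 -1.36] 21.885750905958506
35 42 18 445 [ 563.6 -153.7] res 0.31
50 56 11 245 [ 563.5 -153.5] res 0.22
56 62 11 249 [ 563.4 -153.4] res 0.27
30.75 tcp [ 565.1 -154.2   76. ] F [ 0.5  0.2 -1.2] N 641 672 theta 0.598 z at hinge 11.7 xmin -52.1 zmax 193.9
[(172, [545.6, -150.8, 27.1]), (175, [548.5, -151.4, 26.6]), (178, [546.4, -150.9, 32.2]), (181, [545.8, -150.8, 35.7]), (184, [545.9, -150.8, 38.5]), (187, [545.4, -150.7, 41.9]), (190, [547.6, -151.1, 42.1]), (193, [549.5, -151.5, 42.8]), (196, [551.6, -151.9, 43.3]), (199, [553.8, -152.4, 43.7]), (202, [552.5, -152.1, 47.6]), (205, [552.9, -152.1, 49.8]), (208, [553.3, -152.2, 52.0]), (211, [552.9, -152.1, 54.9]), (214, [552.5, -152.0, 57.7])]
```

View pics/w11b.png

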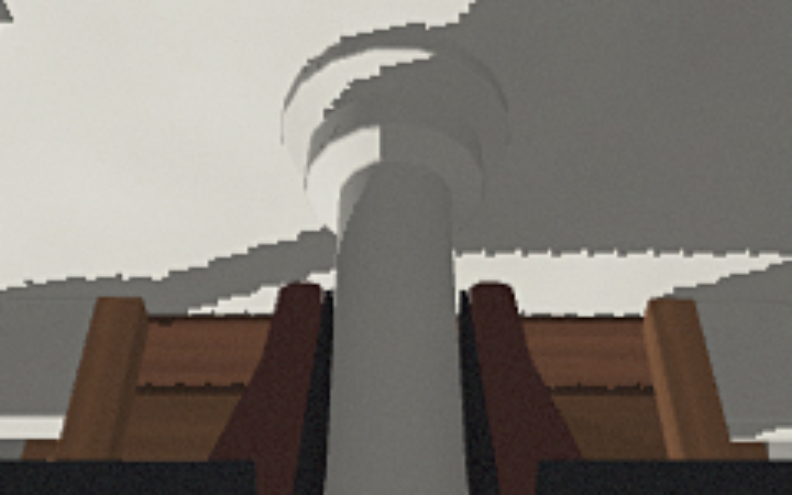

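View pics/s11.png

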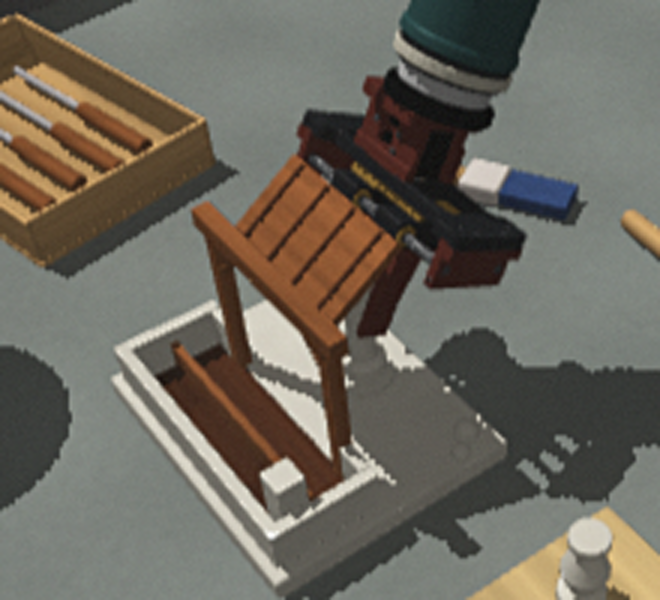

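Emit:
servo_tool(
  commands="21.65 0 0 -1 0;21.65 0 0 -2 0;21.65 0 0 -3 0;21.65 0 0 -3.5 0;21.65 0 0 -4 0;21.65 0 0 -4.5 0;21.65 0 0 -5 0;21.65 0 0 -5 0",
)

```text
clock: 31.8
tcp_pos: [565.1, -154.4, 71.0]
orientation: [0.264, 2.669, -0.065]
force: [-0.2, 0.3, -0.3]
width: 22.0
```

```bash
python3 st.py
```

```text
31.8 [-0.459  0.408  2.095  0.544  0.221 -2.34 ] [ 565.1 -154.4   71. ] [ 0.2635  2.6686 -0.0652] zt [ 0.436 -0.089 -0.895] xt [-0.878  0.175 -0.445] yt [ 0.196  0.981 -0.002] F [-0.16  0.28 -0.27] w 22.0
```

Emit:
servo_tool(
  commands="21.65 0 0 -0.2 0;21.65 0 0 -0.4 0;21.65 0 0 -0.6 0;21.65 0 0 -0.8 0;21.65 0 0 -1 0;21.65 0 0 -1.2 0;21.65 0 0 -1.2 0;21.65 0 0 -1.2 0",
)

```text
clock: 32.8
tcp_pos: [565.7, -154.8, 70.6]
orientation: [0.263, 2.667, -0.066]
force: [-2.4, -0.2, 7.2]
width: 21.8
```

```bash
python3 st.py; python3 look.py wrist w12; python3 colax.py w12 "[563.2,-153.4]" "[(30,36,18),(50,56,11),(56,62,11)]";  python3 - <<'E'
from h import *
D=np.load("pics/w12.npz");C=cloud("wrist",D["d"],D["P"])
save("w12b",cv2.resize(D["img"][150:300,200:440],None,fx=3.3,fy=3.3))
print([(v,C[v,318].round(1).tolist()) for v in range(166,202,3)])
E
```

```text
32.8 [-0.459  0.41   2.096  0.552  0.217 -2.348] [ 565.7 -154.8   70.6] [ 0.2634  2.6669 -0.0664] zt [ 0.438 -0.09  -0.894] xt [-0.877  0.174 -0.447] yt [ 0.196  0.981 -0.003] F [-2.4  -0.21  7.16] w 21.81
32.8 [ 565.7 -154.8   70.6] [ 0.2634  2.6669 -0.0664] [-2.4  -0.21  7.16] 21.805995850466132
30 36 18 345 [ 563.1 -153.6] res 0.24
50 56 11 261 [ 563.2 -153.5] res 0.29
56 62 11 274 [ 563.2 -153.6] res 0.22
[(166, [540.3, -150.0, 22.3]), (169, [540.3, -150.0, 25.3]), (172, [541.2, -150.2, 27.1]), (175, [544.2, -150.8, 26.4]), (178, [546.1, -151.2, 27.1]), (181, [545.1, -151.0, 31.1]), (184, [545.0, -150.9, 34.0]), (187, [545.3, -151.0, 36.5]), (190, [546.3, -151.2, 38.1]), (193, [548.5, -151.6, 38.3]), (196, [550.9, -152.1, 38.5]), (199, [552.1, -152.3, 39.9])]
```

View pics/w12b.png

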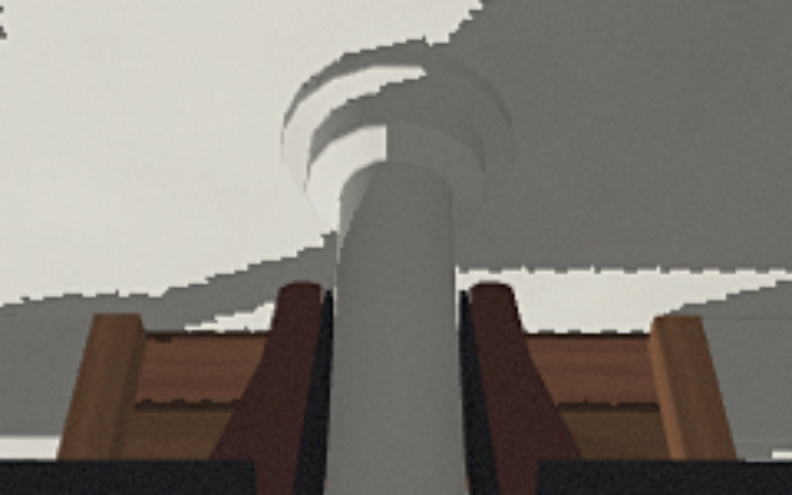

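Emit:
servo_tool(
  commands="21.65 0 0 0.3 0;21.65 0 0 0.6 0;21.8 0 0 0.8 0;22.1 0 0 0.8 0;22.5 0 0 0.8 0;23.5 0 0 0.8 0;25 0 0 0.8 0;27 0 0 0.8 0",
)

```text
clock: 33.85
tcp_pos: [565.1, -154.3, 70.5]
orientation: [0.264, 2.669, -0.065]
force: [0.7, 0.3, -0.8]
width: 26.9
```

Emit:
servo_tool(
  commands="32 0 0 0 0;38 0 0 0 0;44 0 0 0 0;50 0 0 0 0;56 0 0 0 0;60 0 0 0 0;60 0 0 0 0;60 0 0 0 0",
)

```text
clock: 34.85
tcp_pos: [565.1, -154.4, 70.6]
orientation: [0.264, 2.669, -0.065]
force: [-0.1, -0.1, -0.1]
width: 59.7
```

```bash
python3 st.py; python3 look.py wrist w13; python3 colax.py w13 "[563.2,-153.4]" "[(30,36,18),(50,56,11),(56,62,11),(80,90,11)]"
```

```text
34.85 [-0.459  0.409  2.096  0.546  0.22  -2.343] [ 565.1 -154.4   70.6] [ 0.2636  2.6687 -0.0652] zt [ 0.436 -0.089 -0.895] xt [-0.878  0.175 -0.445] yt [ 0.196  0.981 -0.002] F [-0.11 -0.11 -0.11] w 59.74
34.85 [ 565.1 -154.4   70.6] [ 0.2636  2.6687 -0.0652] [-0.11 -0.11 -0.11] 59.73756177748962
30 36 18 348 [ 562.9 -153.4] res 0.25
50 56 11 255 [ 562.7 -153.4] res 0.24
56 62 11 271 [ 562.6 -153.3] res 0.27
80 90 11 637 [ 562.7 -153.3] res 0.28
```

View pics/w13.png

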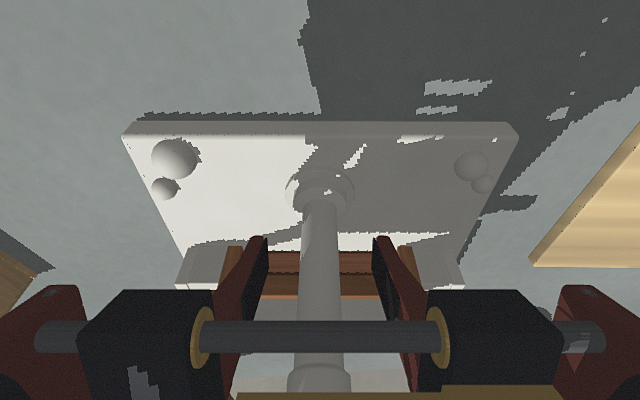

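Emit:
servo_tool(
  commands="60 -6 1.2 0 0;60 -14 2.7 0 0;60 -24 4.7 0 0;60 -35 6.8 0 0;60 -47 9.2 0 0;60 -59 11.5 3 0;60 -70 13.6 10 0;60 -78 15.2 20 0",
)

```text
clock: 35.9
tcp_pos: [485.8, -138.5, 90.4]
orientation: [0.264, 2.67, -0.064]
force: [-0.5, -0.4, -0.2]
width: 59.7
```

Emit:
servo_tool(
  commands="60 -10 2 30 0;40 -10 2 70 0;20 -10 2 110 0;5 -10 2 140 0;0 0 0 150 0;0 40 -7.8 150 0;0 80 -15.6 150 0;0 100 -19.5 150 0",
)

```text
clock: 36.9
tcp_pos: [589.1, -158.9, 239.2]
orientation: [0.263, 2.669, -0.065]
force: [-0.3, 0.2, -0.1]
width: 0.4
```

```bash
python3 st.py; python3 roof.py s14
```

```text
36.9 [-0.444  0.154  1.866  0.171  0.679 -1.928] [ 589.1 -158.9  239.2] [ 0.2633  2.6693 -0.0645] zt [ 0.436 -0.089 -0.896] xt [-0.878  0.175 -0.445] yt [ 0.196  0.981 -0.002] F [-0.28  0.21 -0.13] w 0.44
36.9 tcp [ 589.1 -158.9  239.2] F [-0.3  0.2 -0.1] N 583 600 theta 0.595 z at hinge 11.8 xmin -51.9 zmax 193.3
```

View pics/s14.png

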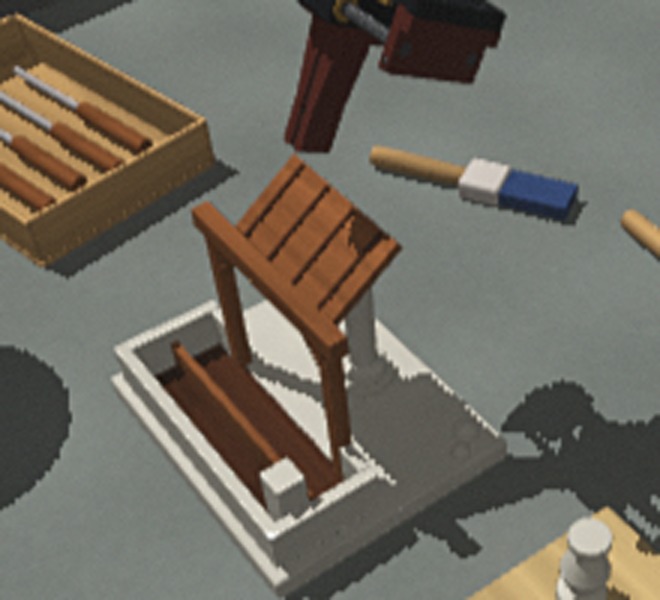

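Emit:
servo_tool(
  commands="0 -8 1.5 -15 0;0 -8 1.5 -30 0;0 -8 1.5 -40 0;0 -8 1.5 -45 0;0 -8 1.5 -49 0;0 -8 1.5 -53 0;0 -8 1.5 -57 0;0 -8 1.5 -60 0",
)

```text
clock: 37.95
tcp_pos: [579.2, -157.2, 180.6]
orientation: [0.263, 2.668, -0.065]
force: [-0.2, -1.5, 3.0]
width: 0.4
```

```bash
python3 st.py; python3 roof.py s15
```

```text
37.95 [-0.451  0.222  1.96   0.222  0.521 -1.993] [ 579.2 -157.2  180.6] [ 0.2635  2.6683 -0.0653] zt [ 0.437 -0.09  -0.895] xt [-0.878  0.175 -0.446] yt [ 0.196  0.981 -0.002] F [-0.2  -1.48  2.96] w 0.38
37.95 tcp [ 579.2 -157.2  180.6] F [-0.2 -1.5  3. ] N 628 648 theta 0.405 z at hinge 10.4 xmin -58.9 zmax 182.4
```

Emit:
servo_tool(
  commands="0 0 0 -2 0;0 0 0 -4 0;0 0 0 -6 0;0 0 0 -8 0;0 0 0 -10 0;0 0 0 -12 0;0 0 0 -14 0;0 0 0 -15 0",
)

```text
clock: 39.0
tcp_pos: [579.0, -157.1, 165.3]
orientation: [0.264, 2.669, -0.065]
force: [-1.9, 0.9, 2.2]
width: 0.4
```

```bash
python3 st.py; python3 roof.py s16
```

```text
39.0 [-0.451  0.246  1.978  0.239  0.481 -2.012] [ 579.  -157.1  165.3] [ 0.2636  2.6691 -0.065 ] zt [ 0.436 -0.089 -0.895] xt [-0.878  0.175 -0.445] yt [ 0.196  0.981 -0.002] F [-1.95  0.92  2.19] w 0.38
39.0 tcp [ 579.  -157.1  165.3] F [-1.9  0.9  2.2] N 587 597 theta 0.13 z at hinge 9.7 xmin -66.4 zmax 166.0
```

Emit:
servo_tool(
  commands="0 0 0 -0.7 0;0 0 0 -1.4 0;0 0 0 -2 0;0 0 0 -2.6 0;0 0 0 -3.2 0;0 0 0 -3.8 0;0 0 0 -4.4 0;0 0 0 -4.4 0",
)

```text
clock: 40.05
tcp_pos: [579.1, -157.2, 161.1]
orientation: [0.264, 2.669, -0.065]
force: [-1.9, 0.8, 2.1]
width: 0.5
```

```bash
python3 st.py; python3 roof.py s17
```

```text
40.05 [-0.451  0.253  1.982  0.245  0.469 -2.018] [ 579.1 -157.2  161.1] [ 0.2636  2.6688 -0.0651] zt [ 0.436 -0.089 -0.895] xt [-0.878  0.175 -0.445] yt [ 0.196  0.981 -0.002] F [-1.87  0.81  2.06] w 0.51
40.05 tcp [ 579.1 -157.2  161.1] F [-1.9  0.8  2.1] N 559 565 theta 0.044 z at hinge 9.5 xmin -67.3 zmax 160.2
```

Emit:
servo_tool(
  commands="0 0 0 -0.4 0;0 0 0 -0.8 0;0 0 0 -1.2 0;0 0 0 -1.5 0;0 0 0 -1.8 0;0 0 0 -2.1 0;0 0 0 -2.4 0;0 0 0 -2.4 0",
)

```text
clock: 41.1
tcp_pos: [579.1, -157.2, 158.8]
orientation: [0.264, 2.669, -0.065]
force: [-3.0, 0.0, 2.2]
width: 0.5
```

```bash
python3 st.py; python3 roof.py s18
```

```text
41.1 [-0.45   0.257  1.985  0.248  0.463 -2.022] [ 579.1 -157.2  158.8] [ 0.2635  2.6686 -0.0652] zt [ 0.436 -0.089 -0.895] xt [-0.878  0.175 -0.445] yt [ 0.196  0.981 -0.002] F [-2.97  0.02  2.24] w 0.49
41.1 tcp [ 579.1 -157.2  158.8] F [-3.   0.   2.2] N 543 547 theta -0.001 z at hinge 9.5 xmin -67.2 zmax 158.0
```

Emit:
servo_tool(
  commands="0 0 0 -0.1 0;0 0 0 -0.2 0;0 0 0 -0.3 0;0 0 0 -0.4 0;0 0 0 -0.5 0;0 0 0 -0.6 0;0 0 0 -0.7 0;0 0 0 -0.7 0",
)

```text
clock: 42.15
tcp_pos: [579.2, -157.2, 158.5]
orientation: [0.263, 2.668, -0.065]
force: [-4.9, 0.5, 7.3]
width: 0.2
```

```bash
python3 st.py; python3 roof.py s19
```

```text
42.15 [-0.451  0.257  1.985  0.249  0.461 -2.023] [ 579.2 -157.2  158.5] [ 0.2633  2.6682 -0.0654] zt [ 0.437 -0.09  -0.895] xt [-0.878  0.174 -0.446] yt [ 0.196  0.981 -0.002] F [-4.89  0.46  7.27] w 0.22
42.15 tcp [ 579.2 -157.2  158.5] F [-4.9  0.5  7.3] N 536 549 theta -0.002 z at hinge 9.6 xmin -67.2 zmax 158.0
```

Emit:
servo_tool(
  commands="0 0 0 0.7 0;0 0 0 2 0;0 0 0 5 0;0 0 0 15 0;0 0 0 40 0;0 -20 4 80 0;0 -60 12 110 0;0 -100 20 120 0",
)

```text
clock: 43.2
tcp_pos: [479.4, -137.6, 281.2]
orientation: [0.262, 2.664, -0.068]
force: [0.1, -1.0, 0.4]
width: 0.1
```

```bash
python3 st.py; python3 roof.py s20; python3 look.py wrist w20; python3 look.py scene s20f; python3 look.py top t20
```

```text
43.2 [-0.53  -0.079  1.999  0.204  0.787 -2.017] [ 479.4 -137.6  281.2] [ 0.2621  2.6645 -0.068 ] zt [ 0.44  -0.092 -0.893] xt [-0.876  0.173 -0.449] yt [ 0.196  0.981 -0.004] F [ 0.08 -0.96  0.38] w 0.14
43.2 tcp [ 479.4 -137.6  281.2] F [ 0.1 -1.   0.4] N 607 614 theta 0.002 z at hinge 9.4 xmin -67.9 zmax 157.8
43.25 [ 474.5 -135.2  279.8] [ 0.2614  2.6691 -0.0657] [-2.8   3.7  -0.88] 0.4546592276665416
43.3 [ 476.3 -136.1  279.4] [ 0.2636  2.6679 -0.0661] [ 0.05 -0.31  0.04] 0.35256067220821097
43.35 [ 478.1 -137.   279.4] [ 0.2642  2.6664 -0.0668] [ 0.26 -0.1  -0.06] 0.2638998437894314
```

View pics/s20f.png

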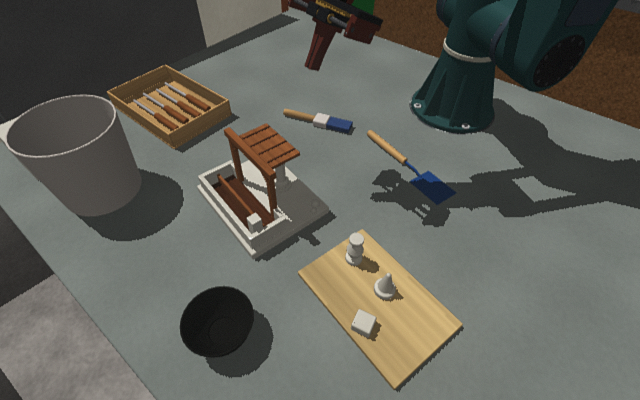

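View pics/w20.png

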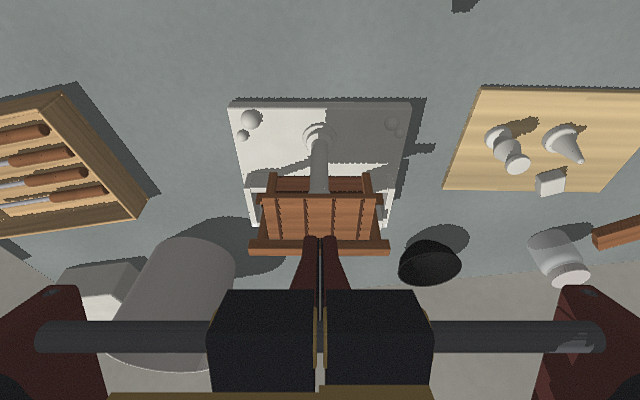

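Emit:
servo_tool(
  commands="0 0 0 0 0;0 0 0 0 0;0 0 0 0 0;0 0 0 0 0;0 0 0 0 0;0 0 0 0 0;0 0 0 0 0;0 0 0 0 0",
)

```text
clock: 44.4
tcp_pos: [479.1, -137.2, 278.1]
orientation: [0.263, 2.669, -0.065]
force: [-0.6, 0.7, 0.5]
width: 0.4
```

```bash
python3 look.py wrist w21; python3 colax.py w21 "[562.7,-153.4]" "[(29,35,18),(50,60,11),(70,80,11),(90,100,11),(110,125,11)]"; python3 - <<'E'
from h import *
D=np.load("pics/w21.npz");img,d,P=D["img"],D["d"],D["P"];C=cloud("wrist",d,P)
save("w21b",cv2.resize(img[90:260,220:420],None,fx=3.5,fy=3.5,interpolation=cv2.INTER_CUBIC))
m=(C[...,2]>24)&(C[...,2]<29)&(np.hypot(C[...,0]-562.7,C[...,1]+153.4)<30)
m=m.astype(np.uint8);print(m.sum()); pts=C[m>0][:,:2]
from scipy.optimize import least_squares
h=cv2.convexHull(pts.astype(np.float32))[:,0]; h=h[(h-[562.7,-153.4])@np.array([.98,-.19])<2]
s=least_squares(lambda c:np.hypot(*(h-c).T)-24,[562.7,-153.4],loss="soft_l1");print("plinth",s.x,len(h))
a=np.load("pics/top0.npz");b=np.load("pics/t20.npz")
df=np.abs(a["img"][140:240,210:305].astype(int)-b["img"][140:240,210:305]).max(-1);print("board change px",(df>60).sum())
E
```

```text
44.4 [ 479.1 -137.2  278.1] [ 0.2635  2.6685 -0.0653] [-0.59  0.65  0.5 ] 0.3574983803787672
29 35 18 63 [ 563.3 -153.8] res 0.22
50 60 11 69 [ 563.2 -153.6] res 0.25
70 80 11 81 [ 563.  -153.6] res 0.25
90 100 11 92 [ 563.  -153.5] res 0.23
110 125 11 159 [ 563.  -153.6] res 0.26
307
plinth [ 563.43067486 -153.77371559] 20
board change px 0
```

View pics/w21b.png

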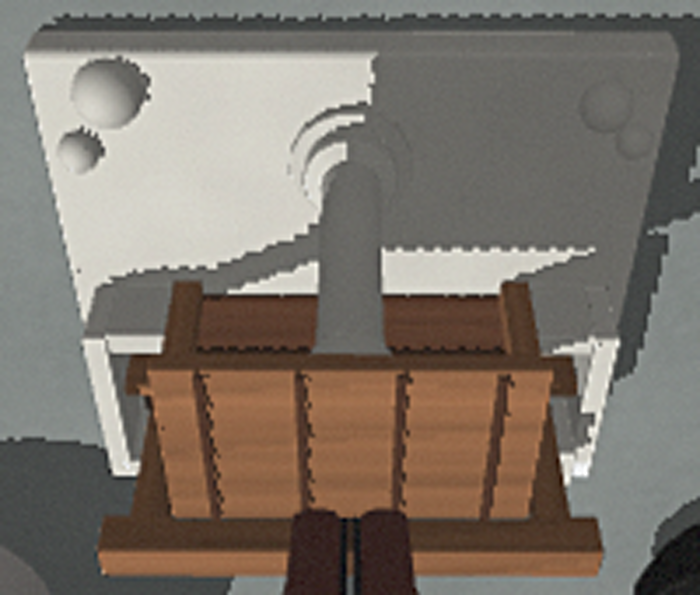

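The column stands upright (its axis drifts under 0.5 mm up the shaft) and within 1 mm of the plinth's centre. The roof lies level on it, and the board shows no change.

```bash
python3 -c "
from rig import r
print(r.finish_job())"
```

```text
the job is handed in; nothing more can be done
None
```

The column now stands on the plinth with the porch roof resting on it, and I handed the job in at about 44.5 s of the 72 s allowed. No verdict was reported.

**How it was done**
- **Lean:** the move tool can only shift and turn the gripper, not tilt it. I got the lean it needed, about 0.46 rad, by commanding poses just beyond the arm's reach and then trimming it back. This took about 12 s.
- **Roof:** before fetching the column I pushed the roof edge up to its stop at about 0.6 rad to make room. The tool read about 16 N sideways at the stop.
- **Pick and carry:** the fingers closed on the shaft in small steps, ending at a 21.65 mm command on the 22 mm shaft. I carried the column to the porch in front of the plinth and moved it in under the roof.
- **Placing and pressing:** the column touched the plinth at about 7 N before I released it. The roof went down in small steps until the force rose from 2 to 7 N, when it met the column.

**Last checks**
- **Column:** the column is upright; its axis drifts less than 0.5 mm over the shaft's height. It stands within 1 mm of the plinth centre I measured; camera calibration is only good to about 2 mm.
- **Roof:** its angle measured 0.002 rad after the gripper had let go.
- **Board:** the top view shows no change around the baluster, finial and capital.

**Doubts**
- **Grip force:** it could not be read directly. I judged it only from the finger opening and from the column showing no visible damage.
- **Joint limits:** joints 4 and 5 read -0.963 and 0.196 at one point. These match their range limits only after rounding.

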